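# Set the cold case thermostat with a flat screwdriver

### The arm

A 6-joint arm with a two-finger parallel gripper is mounted at the origin on the work surface. World frame = base frame: x ahead of the robot, y to its left, z up, the work surface at z = 0. Lengths are in m, angles in rad, forces in N, time in s.
With the tool pointing down it reaches from about 0.25 to 0.775 m from the base axis. Payload 8.9 kg.
Tool frame: the origin (TCP) lies at the very end of the fingers, on their centre line; the grasp point (between the pads) lies 19 mm behind it; z points along the fingers, y is the direction in which the jaws open and shut (so a half turn about z gives the same grasp; the last joint's range is limited). The gripper opens to 85 mm and grips with 20 to 120 N. Pads are 22 mm wide; open, the fingers measure 114 mm over their backs; the gripper's body (76 mm by 85 mm) begins 54 mm behind the grasp point. The pads swing forward as they close: fully open they stand 13 mm farther back than shut.
Start: joints at [1.161, 0.291, -0.153, 1.127, 0, 1.431], TCP at [0.14, 0.506, 0.231] pointing down, gripper open.
Joint ranges: [-2.52, 2.52], [-0.91, 1.74], [-1.3, 1.37], [-1.96, 2.02], [-1.52, 1.47], [-3.14, 3.14]. Speed limits (rad/s): [2.22, 2.22, 2.79, 3.14, 3.14, 3.14].

### API

Orientations are given as a 3x3 rotation matrix whose columns are the frame's x, y, z axes.
In Python, from workcell import ctrl, optics, close_job, models gives the robot as it stands.
- The arm moves only by the tool servo_tool, never from a script. Its argument "plan" is a list of rows, each a list of 4 numbers: the shift along the tool's x, y, z in cm, then the turn about the tool's z in degrees. In form: [[dx, dy, dz, roll], ...]. A call has 1 to 5 rows; each row shifts and turns the pose as measured when the row begins, along the tool's axes as they then stand; what a row does not reach is not made up. A row lasts 1/12 s, in which the tool goes at most 41.7 mm and 7.16 degrees, less where a joint would pass 70% of its speed; a pose out of reach is approached as far as the arm can. A call is refused whole if a number of a shift passes 4.17 or a number of a turn 7.16, either way. A call with a gripper value outside its range is refused whole. "grip" is the finger opening in cm, from 0 to 8.54, set as the call begins (left out, the last holds). The fingers move at their own pace and stop on an object; "newtons" is the grip in N (left out, the last holds). Time passes only in rows, so rows that do not move let the fingers close. It gives the time, the measured TCP pose, the force and the opening at its end, in the units of the state.
- ctrl.read_state(): the state, without advancing time (a new reading comes with each control period).
- optics.read_camera(name): name is "side" or "top"; returns a dict with "image" (420x560x3 uint8, red, green, blue), "fx", "fy", "cx", "cy" (pixels), "origin" and "rotation" of the camera in the world. Camera axes: x right, y up, looking along -z (the intrinsics and any distortion apply to the point x, -y, -z); pixel columns grow to the right and rows downward; lengths in m; the calibration is good to about 2 mm. A picture is of the moment at which its call begins. There is no depth.
- close_job(): hands the job in, once; it reports no verdict.
Trained networks look in a picture, given as the dict that the camera call returned (one of the last four; its "shot" number tells which), for a name from the list of things; names that differ only in an ending like _2 or _b are one class to them, and where a whole thing is asked for, a point or a joint stands for the part that bears it (a point fixed in the world has none). Each returns a list of dicts, best first, with "p" (0 to 1); they miss things now and then, are a little off and sometimes report something else, mostly with a low value. They report only what shows in the picture. A call takes as long as a camera call. They do not tell look-alikes from the thing itself.
- models.outline_of(picture, target): "region" (420x560 bool, what is visible of it).
- models.mark_of(picture, target): "at" ([x, y, z] in m, in the coordinates of the camera as it stood for that picture, good to about 4 mm: a listed point, or the origin of a listed thing).
The state is a dict: "time_s": time; "qpos": joint angles; "qd": joint speeds; "effort": joint torques, N m; "tool_pos": TCP position; "orientation": TCP orientation; "force": force on the tool from outside, world axes, zero at the start; "torque": the same for the moment, N m; "finger_gap": opening from 0.0 (shut) to 1.0 (fully open).
Only numpy, scipy, OpenCV 4.12 (cv2) and the standard library are available. Lean on these libraries where they do the work, as an engineer would, in place of code of your own. Each camera call takes 0.05 s, during which the arm holds its last target.

### The job

The cold case is running too warm: take the flat screwdriver from its stand, feel its blade into the slot of the brass adjuster on the thermostat box by turning it lightly, then turn the adjuster clockwise until the red pointer is on the green mark. Press only lightly (always below 25 N), turn the adjuster only with the screwdriver, not with the fingers, and leave everything else where it is. Finally stand the screwdriver back in its stand, blade down, and let go.

Things in the scene. Friction and masses are not known exactly. Their poses are not given: they have to be found in the camera images.
- thermostat: Fixed aluminium control box, 150 x 150 x 60 mm tall, with a white dial disc (108 mm across, 2 mm thick) on top. Origin: centre of its underside, z up, straight below the adjuster. A red pointer (radius 19 to 47 mm) turns with the brass adjuster over the dial; the green mark lies on the box's own -x side, 0.1 rad either way wide.
- adjuster (a point): Centre of the brass adjuster's slotted face, 83 mm above the box's underside; axes fixed to the box. Head 32 mm across; its rim, 3 mm thick, stands 2 mm above the face. Slot through the centre: 5 mm wide, 26 long, 7 deep, dark floor. The slot's direction is random, not tied to the pointer, and given by no pose: find it by feel or sight. The head does not move up or down.
- spindle (a joint): Angle of adjuster and pointer, rad: grows CLOCKWISE seen from above; 0 = pointer on the green mark. Stops at -1.6 and 1.6; starts at -1.4 to -0.6. Stiff: takes about 0.08 N m to turn, stays where left; a blade rubbing lightly on the face does not turn it. The blade has about 0.18 rad of play either way in the slot.
- stand: Fixed blue block, 70 x 70 x 85 mm tall, with an upright round through hole, 25 mm wide, in its middle. Origin: centre of its underside.
- stand_mouth (a point): Centre of the hole's mouth, on top of the stand, 85 mm above its underside.
- driver: Flat screwdriver, 155 mm long, 0.11 kg, upright in the stand, blade down, any yaw. Origin: middle of the blade's tip edge; z up to the handle, x along the blade's width. Blade 14 mm wide (x), 2.4 thick (y), 14 long; 8 mm shank; black collar 33 mm across, 74 to 80 mm above the tip, rests on the stand; orange handle 24 x 24 mm, faces along x and y, 80 to 152 mm above the tip.
- driver_tip (a point): The middle of the blade's tip edge (same as the driver's origin).
- driver_handle (a point): Middle of the orange handle, 116 mm above the tip; a good place to grip.
- paper_roll: Bystander: upright white paper roll, 104 mm across, 210 mm tall. Origin: centre of its underside.
- tub: Bystander: white plastic tub with a blue lid, 108 x 148 x 63 mm tall. Origin: centre of its underside.
- tape: Bystander: cardboard-coloured ring of tape lying flat, 90 mm across, 24 mm tall. Origin: centre of its underside.
Not all that is in view belongs to the job. What is shaped like the thermostat but orange or purple is not meant.

How it is judged:
By the outcome, as a careful person would: the job done as asked, in the order asked, and still so for the second after the job is handed in, with the robot touching nothing.
It also fails if it takes over 72 s, if anything falls off the work surface, if the arm or the gripper's body presses on something with over 40 N, if the wrist force passes 120 N, or if a joint passes its speed limit or range.

## Working session

There is one attempt and no reset: what is moved stays moved. The work goes in short steps, Python scripts to look and compute and a tool call to move; the robot and the scene stay as the last step left them, time stands still between calls to the robot, and variables do not carry over. Pictures are saved under pics/ and viewed, and the job is handed in when it is done.

Besides the shell and the picture viewer there is one more tool, called in YAML: its name, and indented under it one key for each argument. servo_tool: Moves the arm, as the interface text tells. Its arguments: {"type":"object","properties":{"plan":{"type":"array"},"grip":{"type":"number"},"newtons":{"type":"number"}},"required":["plan"]}

```bash
ls; mkdir -p pics
cat > h.py <<'E'
import numpy as np, cv2
from workcell import ctrl, optics, close_job, models
def save(im,n): cv2.imwrite('pics/'+n,cv2.cvtColor(im,cv2.COLOR_RGB2BGR))
def ray(c,u,v):
    d=np.array([(u-c['cx'])/c['fx'],-(v-c['cy'])/c['fy'],-1.]); return np.array(c['origin']),np.array(c['rotation'])@d
def onz(c,u,v,z):
    o,d=ray(c,u,v); return o+d*(z-o[2])/d[2]
def proj(c,p):
    q=np.array(c['rotation']).T@(np.array(p)-c['origin']); return c['cx']+c['fx']*q[0]/-q[2], c['cy']-c['fy']*q[1]/-q[2]
def w(c,at): return np.array(c['origin'])+np.array(c['rotation'])@np.array(at)
E
python3 - <<'E'
from h import *
for n in('side','top'):
    c=optics.read_camera(n); save(c['image'],n+'0.png'); print({k:v for k,v in c.items() if k!='image'})
    for t in('thermostat','adjuster','stand_mouth','driver','driver_handle','driver_tip'):
        print(n,t,[(np.round(w(c,m['at']),4),round(m['p'],2),np.round(proj(c,w(c,m['at'])))) for m in models.mark_of(c,t)])
print(ctrl.read_state())
E
```

```text
pics
{'fx': 480.03010490570153, 'fy': 480.03010490570153, 'cx': 275.60412292931954, 'cy': 206.48099935952266, 'origin': array([0.42395067, 1.03349181, 0.82255537]), 'rotation': array([[-0.99659747,  0.05091098, -0.06481938],
       [-0.08227324, -0.56714766,  0.81949658],
       [ 0.00495922,  0.82204112,  0.56940654]]), 'shot': 1}
side thermostat [(array([ 5.601e-01, -2.328e-01,  3.000e-04]), 0.95, array([264., 191.])), (array([ 0.4183, -0.4898,  0.0018]), 0.88, array([311., 154.])), (array([ 0.3225, -0.1387,  0.0054]), 0.81, array([341., 211.])), (array([ 1.932e-01, -3.582e-01, -1.000e-04]), 0.78, array([378., 176.])), (array([0.3206, 0.1637, 0.0027]), 0.73, array([345., 283.]))]
side adjuster [(array([ 0.1962, -0.362 ,  0.0798]), 0.9, array([380., 154.])), (array([ 0.5597, -0.2315,  0.0835]), 0.67, array([264., 168.])), (array([ 0.322 , -0.1406,  0.0798]), 0.6, array([343., 189.])), (array([ 0.4168, -0.4902,  0.0863]), 0.58, array([313., 132.])), (array([0.5068, 0.1459, 0.0012]), 0.5, array([270., 274.]))]
side stand_mouth [(array([0.5097, 0.1506, 0.0884]), 0.59, array([269., 248.
[... 1925 characters left out ...]
0,
        2.73309500e-05,  1.43150575e+00]), 'qd': array([ 1.61726726e-04, -5.08008591e-04, -3.41998477e-04,  9.31110480e-05,
       -1.53225274e-03,  9.85424645e-04]), 'effort': array([-7.52425985e-04, -5.36909866e+01,  3.31596851e+01,  1.66825041e-03,
       -4.25258695e-04, -1.79243227e-05]), 'tool_pos': array([0.14042925, 0.50588712, 0.23133764]), 'orientation': array([[-9.63556676e-01,  2.67504264e-01,  6.37602621e-06],
       [ 2.67504263e-01,  9.63556673e-01,  8.32174162e-05],
       [ 1.61173511e-05,  8.18903111e-05, -9.99999997e-01]]), 'force': array([-1.24740445, -1.11560722, -0.06699887]), 'torque': array([-0.02406291,  0.00505894,  0.0230332 ]), 'finger_gap': 1.0023065431848552}
```

View pics/top0.png

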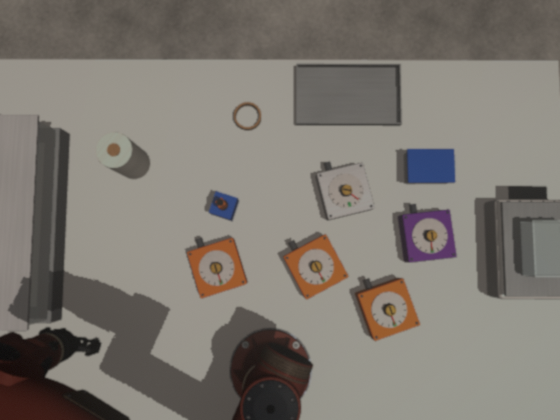

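View pics/side0.png

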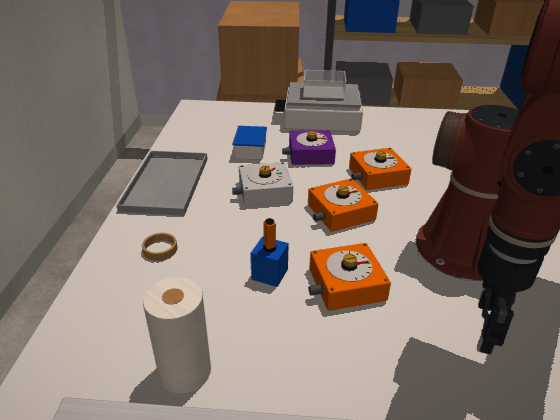

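The top view shows five thermostat-shaped boxes: aluminium at (345,190), orange at (216,267), (316,267) and (390,310), and purple at (431,236). Only the aluminium one fits the description. The driver stands in the blue block at (223,205). I'll confirm with enlarged crops.

Run:
```python
from h import *
a=optics.read_camera('top');b=optics.read_camera('side')
def cr(c,u,v,r): return cv2.resize(c['image'][v-r:v+r,u-r:u+r],(400,400),interpolation=cv2.INTER_CUBIC)
save(np.hstack([cr(a,345,190,33),cr(b,264,180,33)]),'crop_th.png')
save(np.hstack([cr(a,222,205,22),cr(b,270,250,40)]),'crop_st.png')
```

```text
(no output)
```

View pics/crop_th.png

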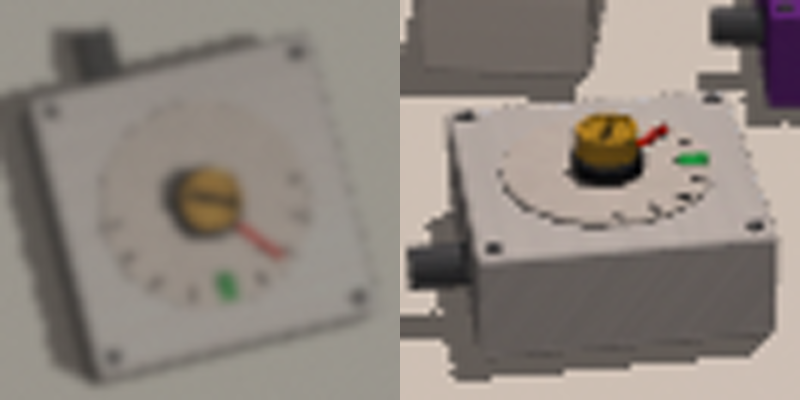

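View pics/crop_st.png

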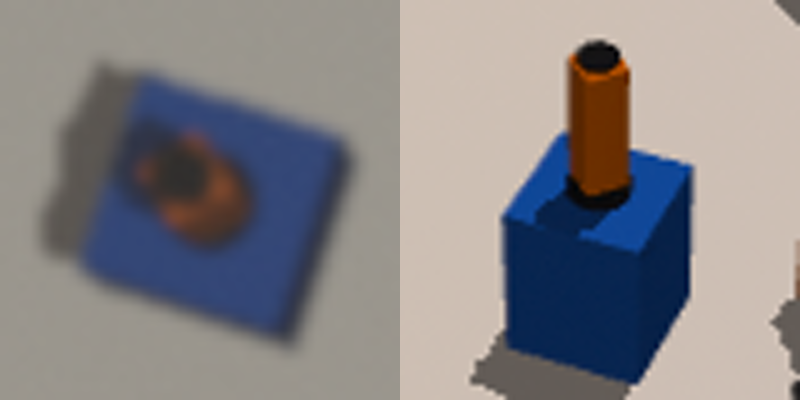

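Run:
```python
from h import *
a=optics.read_camera('top');b=optics.read_camera('side')
def cr(c,u,v,r,s=560): return cv2.resize(c['image'][v-r:v+r,u-r:u+r],(s,s),interpolation=cv2.INTER_NEAREST)
save(cr(b,270,238,22),'h_side.png'); save(cr(a,222,205,14),'h_top.png')
save(cr(a,345,190,28),'t_top.png')
for d in range(0,90,5): pass
P=np.array([.508,.149,0])
for yaw in range(0,90,15):
    t=np.radians(yaw)
    R=np.array([[np.cos(t),-np.sin(t)],[np.sin(t),np.cos(t)]])
    o=[]
    for s in((12,12),(-12,12),(-12,-12),(12,-12)):
        q=R@np.array(s)/1000
        o.append(np.round(proj(b,[P[0]+q[0],P[1]+q[1],.095]),1))
    print(yaw,[tuple(x) for x in o])
# edges in side rows
for r in range(224,246,3): print(r,[tuple(x) for x in b['image'][r,262:278]])
```

```text
0 [(np.float64(264.0), np.float64(248.1)), (np.float64(274.1), np.float64(248.6)), (np.float64(274.9), np.float64(242.3)), (np.float64(265.0), np.float64(241.7))]
15 [(np.float64(265.3), np.float64(248.9)), (np.float64(275.3), np.float64(247.8)), (np.float64(273.6), np.float64(241.5)), (np.float64(263.7), np.float64(242.6))]
30 [(np.float64(267.0), np.float64(249.4)), (np.float64(276.2), np.float64(246.7)), (np.float64(271.9), np.float64(240.9)), (np.float64(262.8), np.float64(243.6))]
45 [(np.float64(268.8), np.float64(249.7)), (np.float64(276.6), np.float64(245.5)), (np.float64(270.1), np.float64(240.7)), (np.float64(262.4), np.float64(244.7))]
60 [(np.float64(270.7), np.float64(249.6)), (np.float64(276.5), np.float64(244.4)), (np.float64(268.3), np.float64(240.7)), (np.float64(262.4), np.float64(245.9))]
75 [(np.float64(272.5), np.float64(249.3)), (np.float64(275.9), np.float64(243.2)), (np.float64(266.5), np.float64(241.1)), (np.float64(263.0), np.float64(247.1))]
224 [(np.uint8(205), np.uint8(191), np.uint8(180)), (np.uint8(154), np.uint8(125), np.uint8(105)), (np.uint8(96), np.
[... 4907 characters left out ...]
(np.uint8(14), np.uint8(72), np.uint8(151)), (np.uint8(9), np.uint8(24), np.uint8(53)), (np.uint8(45), np.uint8(22), np.uint8(6)), (np.uint8(85), np.uint8(37), np.uint8(0)), (np.uint8(89), np.uint8(39), np.uint8(0)), (np.uint8(106), np.uint8(46), np.uint8(0)), (np.uint8(107), np.uint8(47), np.uint8(0)), (np.uint8(107), np.uint8(47), np.uint8(0)), (np.uint8(106), np.uint8(45), np.uint8(0)), (np.uint8(105), np.uint8(46), np.uint8(0)), (np.uint8(105), np.uint8(45), np.uint8(0)), (np.uint8(105), np.uint8(45), np.uint8(0)), (np.uint8(103), np.uint8(44), np.uint8(0)), (np.uint8(80), np.uint8(37), np.uint8(2)), (np.uint8(29), np.uint8(41), np.uint8(78)), (np.uint8(15), np.uint8(69), np.uint8(145))]
```

View pics/h_side.png

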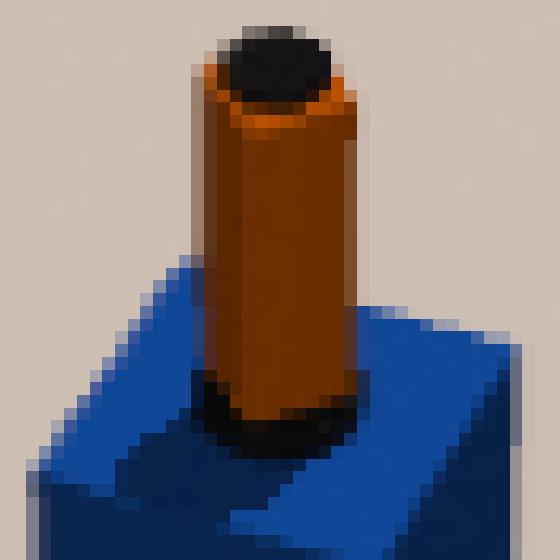

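View pics/h_top.png

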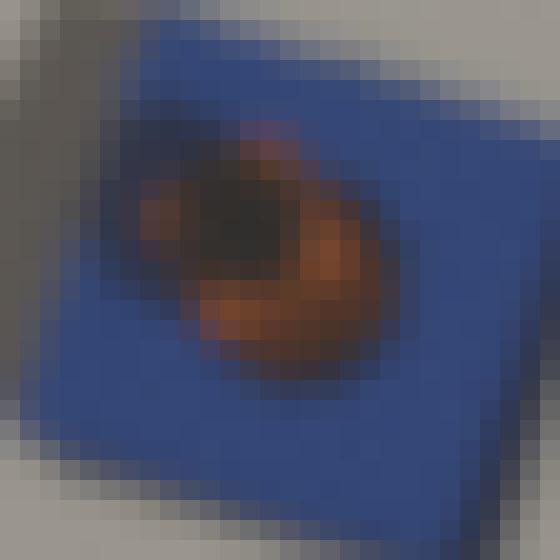

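View pics/t_top.png

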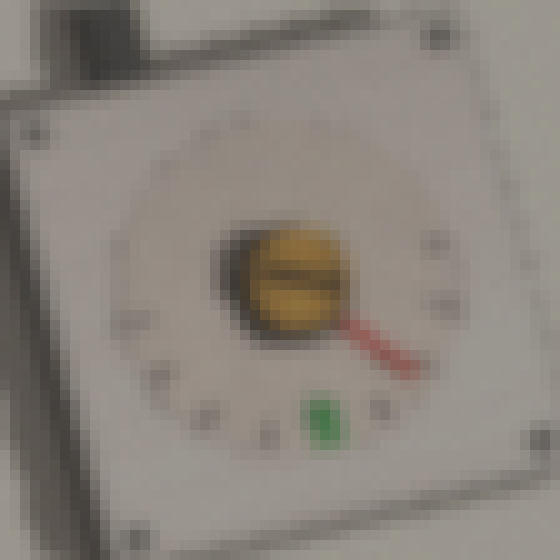

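Run:
```python
from h import *
a=optics.read_camera('top');b=optics.read_camera('side')
print('cap top',onz(a,220.3,202.1,.166))
# side: cap center (272/12.727+248, 68/12.727+216)
print('cap side',onz(b,248+272/12.727-.3,216+65/12.727-.3,.166))
def hsv(c): return cv2.cvtColor(c['image'],cv2.COLOR_RGB2HSV)
# slot/pointer/green in top
o=(317,162);s=10.
for n,p,z in(('slotA',(262,268),.081),('slotB',(338,287),.081),('head',(297,280),.085),('ptrIn',(345,325),.07),('ptrOut',(415,370),.07),('green',(323,420),.062)):
    print(n,np.round(onz(a,o[0]+p[0]/s-.5,o[1]+p[1]/s-.5,z),4))
# box corners (screws): approx symmetrical
for p in((35,135),(440,38),(545,438),(135,540)): print(np.round(onz(a,o[0]+p[0]/s-.5,o[1]+p[1]/s-.5,.06),4))
S=ctrl.read_state();R=S['orientation'];
tgt=np.array([.508,.149,.22]);print(R.T@(tgt-S['tool_pos'])*100)
save(cv2.resize(b['image'][150:205,225:305],(800,550),interpolation=cv2.INTER_NEAREST),'t_side.png')
```

```text
cap top [0.50826898 0.14528701 0.166     ]
cap side [0.5089057  0.14764966 0.166     ]
slotA [ 0.5612 -0.2206  0.081 ]
slotB [ 0.5554 -0.2438  0.081 ]
head [ 0.557  -0.2306  0.085 ]
ptrIn [ 0.545  -0.2476  0.07  ]
ptrOut [ 0.5311 -0.269   0.07  ]
green [ 0.5164 -0.2418  0.062 ]
[ 0.6055 -0.1534  0.06  ]
[ 0.6366 -0.28    0.06  ]
[ 0.5112 -0.3108  0.06  ]
[ 0.479  -0.1836  0.06  ]
[-44.96422658 -24.55397021   1.13186131]
```

View pics/t_side.png

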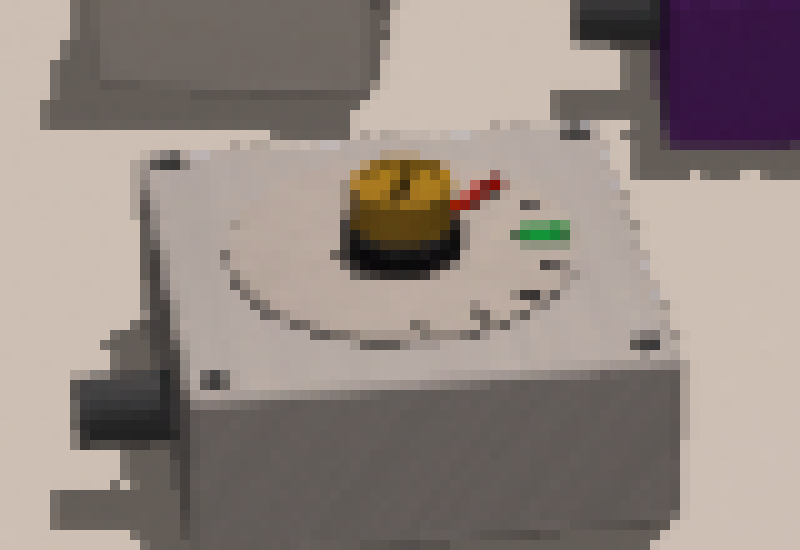

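servo_tool:
  plan:
    - [-3.6, -1.97, 0, 0]
    - [-3.6, -1.97, 0, 0]
    - [-3.6, -1.97, 0, 0]
    - [-3.6, -1.97, 0, 0]
    - [-3.6, -1.97, 0, 0]
  grip: 6

```text
time_s: 1.42
tool_pos: [0.2871, 0.3641, 0.2307]
orientation: [[-0.967, 0.254, -0.0], [0.254, 0.967, 0.003], [0.001, 0.003, -1.0]]
force: [1.2, 0.8, -0.1]
finger_gap: 0.702
```

servo_tool:
  plan:
    - [-3.6, -1.97, 0, 0]
    - [-3.6, -1.97, 0, 0]
    - [-3.6, -1.97, 0, 0]
    - [-3.6, -1.97, 0, 0]
    - [-3.6, -1.97, 0, 0]

```text
time_s: 1.83
tool_pos: [0.4375, 0.2193, 0.2314]
orientation: [[-0.967, 0.253, 0.002], [0.253, 0.967, 0.005], [-0.001, 0.005, -1.0]]
force: [0.3, 1.6, 0.8]
finger_gap: 0.702
```

servo_tool:
  plan:
    - [-3.0, -1.8, 0, 0]
    - [-3.0, -1.8, 0, 0]
    - [0, 0, 0, 7]
    - [0, 0, 0, 7]
    - [0, 0, 0, 7]

```text
time_s: 2.25
tool_pos: [0.4955, 0.1584, 0.2311]
orientation: [[-0.806, 0.592, 0.006], [0.592, 0.806, 0.004], [-0.003, 0.007, -1.0]]
force: [0.4, -0.2, 0.4]
finger_gap: 0.7
```

servo_tool:
  plan:
    - [0, 0, 0, 7]
    - [0, 0, 0, 7]
    - [0, 0, 0, 7]
    - [0, 0, 0, 4]
    - [0, 0, 0, 0]

```text
time_s: 2.67
tool_pos: [0.4962, 0.1571, 0.2308]
orientation: [[-0.464, 0.886, 0.006], [0.886, 0.464, 0.004], [0.001, 0.007, -1.0]]
force: [0.2, -0.1, 0.4]
finger_gap: 0.7
```

```bash
cat >> h.py <<'E'
def to(x,y,z,yang=None):
    S=ctrl.read_state();R=S['orientation'];p=S['tool_pos']
    a=np.degrees(np.arctan2(R[1,1],R[0,1]))
    print('pos',np.round(p,4),'yaw_y',round(a,2),'d_tool cm',np.round(R.T@(np.array([x,y,z])-p)*100,2),'F',np.round(S['force'],1),'T',np.round(S['torque'],3),'q6',round(np.degrees(S['qpos'][5]),1),'t',S['time_s'],'gap',round(S['finger_gap'],3),'tilt',np.round(R[:,2],4))
E
python3 -c "
from h import *
to(.508,.1475,.108)"
```

```text
pos [0.4962 0.1571 0.2308] yaw_y 27.67 d_tool cm [-1.41  0.52 12.28] F [ 0.2 -0.1  0.4] T [-0.003 -0.02  -0.002] q6 71.8 t 2.6667 gap 0.7 tilt [ 0.0055  0.0037 -1.    ]
```

servo_tool:
  plan:
    - [-1.4, 0.5, 0, 0]
    - [0, 0, 0, 0]

```text
time_s: 2.83
tool_pos: [0.5077, 0.1467, 0.2309]
orientation: [[-0.469, 0.883, 0.006], [0.883, 0.469, 0.004], [0.0, 0.007, -1.0]]
force: [-0.1, 0.5, -1.1]
finger_gap: 0.702
```

```bash
python3 -c "
from h import *
to(.508,.1475,.108)
a=optics.read_camera('top');b=optics.read_camera('side')
f=lambda c,u,v,r:cv2.resize(c['image'][v-r:v+r,u-r:u+r],(400,400),interpolation=cv2.INTER_CUBIC)
save(np.hstack([f(a,222,205,30),f(b,270,225,45)]),'pre.png')"
```

```text
pos [0.5077 0.1467 0.2309] yaw_y 27.99 d_tool cm [ 0.06 -0.02 12.29] F [-0.1  0.5 -1.1] T [0.037 0.012 0.006] q6 70.1 t 2.8333 gap 0.702 tilt [ 0.006   0.0035 -1.    ]
```

View pics/pre.png

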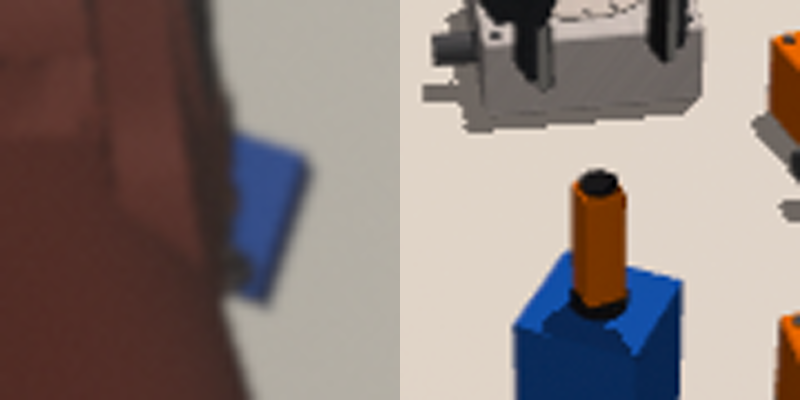

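The fingers sit symmetrically above the handle: finger tips at crop x≈540 and 670, handle at 600. I'll descend.

servo_tool:
  plan:
    - [0, 0, 3.0, 0]
    - [0, 0, 3.0, 0]
    - [0, 0, 3.0, 0]
    - [0, 0, 2.0, 0]
    - [0, 0, 0, 0]

```text
time_s: 3.35
tool_pos: [0.509, 0.1483, 0.1191]
orientation: [[-0.474, 0.88, 0.01], [0.88, 0.474, 0.006], [-0.0, 0.012, -1.0]]
force: [-0.7, -0.7, 0.0]
finger_gap: 0.701
```

```bash
python3 -c "
from h import *
to(.508,.147,.108)
b=optics.read_camera('side')
f=lambda c,u,v,r:cv2.resize(c['image'][v-r:v+r,u-r:u+r],(560,560),interpolation=cv2.INTER_CUBIC)
save(f(b,270,225,45),'pre2.png')"
```

```text
pos [0.509  0.1483 0.1191] yaw_y 28.32 d_tool cm [-0.06 -0.16  1.1 ] F [-0.7 -0.7  0. ] T [-0.007  0.05  -0.019] q6 69.9 t 3.35 gap 0.701 tilt [ 0.0103  0.0055 -0.9999]
```

View pics/pre2.png

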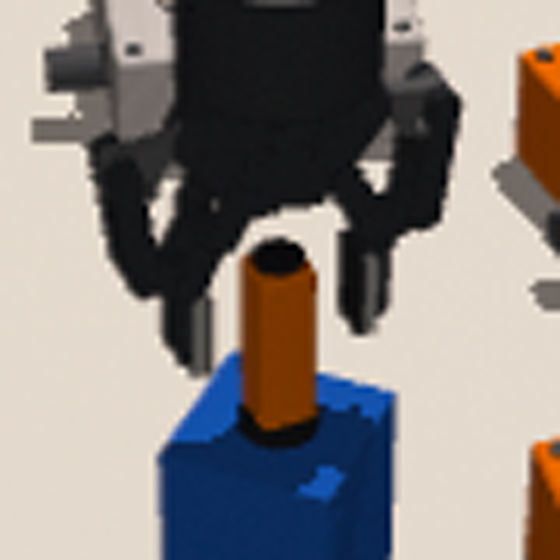

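servo_tool:
  plan:
    - [0, -0.1, 1.0, 0]
    - [0, 0, 0, 0]

```text
time_s: 3.57
tool_pos: [0.5098, 0.1482, 0.1119]
orientation: [[-0.475, 0.88, 0.013], [0.88, 0.475, 0.006], [-0.001, 0.014, -1.0]]
force: [-0.7, -0.1, -0.5]
finger_gap: 0.697
```

servo_tool:
  plan:
    - [0, 0, 0, 0]
    - [0, 0, 0, 0]
    - [0, 0, 0, 0]
    - [0, 0, 0, 0]
    - [0, 0, 0, 0]
  grip: 1.5
  newtons: 40

```text
time_s: 3.98
tool_pos: [0.5124, 0.1486, 0.1159]
orientation: [[-0.476, 0.879, 0.019], [0.879, 0.476, 0.007], [-0.003, 0.02, -1.0]]
force: [-0.4, 0.3, -0.9]
finger_gap: 0.276
```

```bash
python3 -c "
from h import *
to(.508,.147,.108)"
```

```text
pos [0.5124 0.1486 0.1159] yaw_y 28.43 d_tool cm [ 0.07 -0.48  0.78] F [-0.4  0.3 -0.9] T [ 0.013  0.041 -0.054] q6 69.7 t 3.9833 gap 0.276 tilt [ 0.0194  0.007  -0.9998]
```

servo_tool:
  plan:
    - [0, 0, 0, 0]
    - [0, 0, 0, 0]

```text
time_s: 4.15
tool_pos: [0.5128, 0.1487, 0.1164]
orientation: [[-0.476, 0.879, 0.02], [0.879, 0.476, 0.007], [-0.003, 0.021, -1.0]]
force: [-0.2, 0.7, -1.6]
finger_gap: 0.277
```

```bash
python3 -c "
from h import *
to(.508,.147,.108)
b=optics.read_camera('side')
to(.508,.147,.108)
f=lambda c,u,v,r:cv2.resize(c['image'][v-r:v+r,u-r:u+r],(560,560),interpolation=cv2.INTER_CUBIC)
save(f(b,270,225,45),'grip.png')"
```

```text
pos [0.5128 0.1487 0.1164] yaw_y 28.44 d_tool cm [ 0.08 -0.52  0.83] F [-0.2  0.7 -1.6] T [ 0.03  -0.008  0.013] q6 69.7 t 4.15 gap 0.277 tilt [ 0.0203  0.0071 -0.9998]
pos [0.5127 0.1486 0.1164] yaw_y 28.44 d_tool cm [ 0.09 -0.51  0.83] F [-0.2 -0.   0. ] T [-0.007  0.047 -0.044] q6 69.7 t 4.2 gap 0.277 tilt [ 0.0203  0.0071 -0.9998]
```

View pics/grip.png

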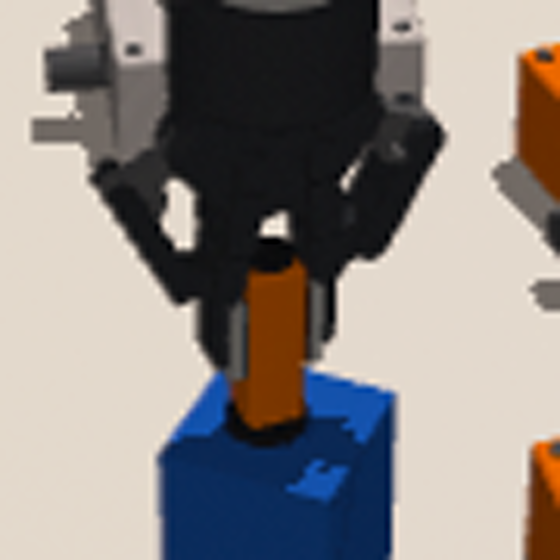

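servo_tool:
  plan:
    - [0, 0, -2.5, 0]
    - [0, 0, -2.5, 0]
    - [0, 0, -2.5, 0]
    - [0, 0, -2.5, 0]
    - [0, 0, -2.5, 0]

```text
time_s: 4.62
tool_pos: [0.5057, 0.147, 0.24]
orientation: [[-0.476, 0.879, 0.008], [0.879, 0.476, 0.005], [0.001, 0.009, -1.0]]
force: [-0.1, 1.4, -1.3]
finger_gap: 0.271
```

```bash
python3 -c "
from h import *
to(.5577,-.2313,.24)
b=optics.read_camera('side')
for t in('driver_tip','driver_handle'):
    print([(np.round(w(b,m['at']),4),round(m['p'],2)) for m in models.mark_of(b,t)])
f=lambda c,u,v,r:cv2.resize(c['image'][v-r:v+r,u-r:u+r],(560,560),interpolation=cv2.INTER_CUBIC)
save(f(b,270,215,45),'lift.png')"
```

```text
pos [0.5057 0.147  0.24  ] yaw_y 28.43 d_tool cm [-35.75 -13.44  -0.15] F [-0.1  1.4 -1.3] T [-0.039 -0.045 -0.018] q6 69.7 t 4.6167 gap 0.271 tilt [ 0.0076  0.0052 -1.    ]
[(array([0.5053, 0.1497, 0.1356]), 0.7)]
[(array([0.5036, 0.1446, 0.2563]), 0.76)]
```

View pics/lift.png

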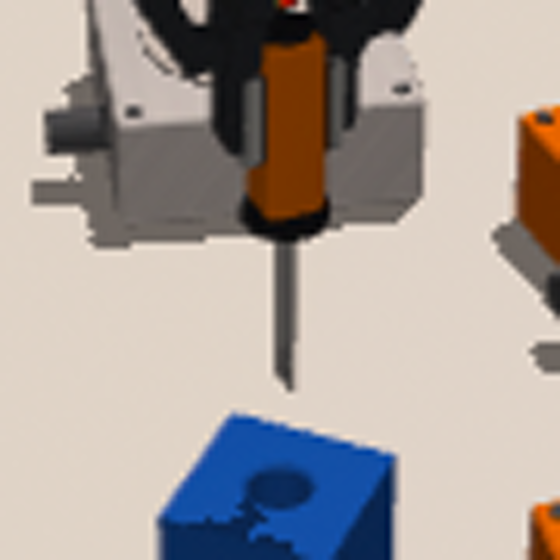

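```bash
python3 -c "
from h import *
b=optics.read_camera('side')
save(cv2.resize(b['image'][208:240,250:290],(800,640),interpolation=cv2.INTER_NEAREST)[:600],'tip.png')
print(onz(b,271.1,231.9,.1346), proj(b,[.5053,.1475,.1346]))
c=optics.read_camera('top')
for n,cc in(('s',b),('t',c)):
  for t in('driver_tip','driver_handle','stand_mouth'):
    print(n,t,[(np.round(w(cc,m['at']),4),round(m['p'],2)) for m in models.mark_of(cc,t)])
"
```

```text
[0.50416717 0.14833575 0.1346    ] (np.float64(270.64987359161717), np.float64(231.65558615535906))
s driver_tip [(array([0.5073, 0.1475, 0.1386]), 0.75), (array([0.5092, 0.146 , 0.0865]), 0.38)]
s driver_handle [(array([0.5055, 0.1441, 0.2528]), 0.71), (array([ 0.6523,  0.4456, -0.0019]), 0.7)]
s stand_mouth [(array([0.509 , 0.1446, 0.0876]), 0.92)]
t driver_tip []
t driver_handle []
t stand_mouth [(array([0.5078, 0.1523, 0.0856]), 0.72)]
```

View pics/tip.png

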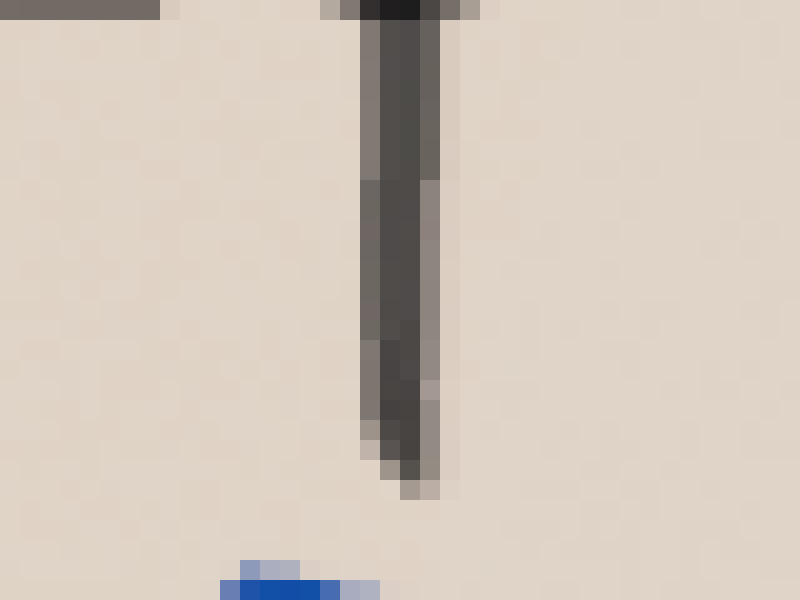

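```bash
python3 -c "
from h import *
b=optics.read_camera('side')
S=ctrl.read_state();R=S['orientation'];p=S['tool_pos']
for z in(.1346,.136):
  t=onz(b,269.7,230.5,z);print(t,R.T@(t-p))
  for s in(-.007,.007): print(proj(b,t+s*R[:,0]))
b=onz(b,270-.5,205-.5,.21);print(b)
"
```

```text
[0.50792231 0.14328794 0.1346    ] [-0.00439785 -0.00094097  0.10384926]
(np.float64(268.53387469090023), np.float64(228.8384998917183))
(np.float64(270.877075535942), np.float64(232.17710203625836))
[0.50775142 0.14509952 0.136     ] [-0.0027218  -0.00021652  0.10245749]
(np.float64(268.53150785169095), np.float64(228.83512760953573))
(np.float64(270.87948708031365), np.float64(232.180538014539))
[0.50803281 0.14530927 0.21      ]
```

servo_tool:
  plan:
    - [0, 0, 0, 7]
    - [0, 0, 0, 7]
    - [0, 0, 0, 7]
    - [0, 0, 0, 3]
    - [0, 0, 0, 0]

```text
time_s: 5.63
tool_pos: [0.5054, 0.147, 0.2371]
orientation: [[-0.061, 0.998, 0.005], [0.998, 0.061, 0.005], [0.005, 0.005, -1.0]]
force: [-0.2, -1.4, -1.3]
finger_gap: 0.277
```

servo_tool:
  plan:
    - [-3.6, 0.23, 0, 0]
    - [-3.6, 0.23, 0, 0]
    - [-3.6, 0.23, 0, 0]
    - [-3.6, 0.23, 0, 0]
    - [-3.6, 0.23, 0, 0]

```text
time_s: 6.05
tool_pos: [0.5289, -0.031, 0.2355]
orientation: [[-0.084, 0.996, 0.005], [0.996, 0.084, 0.007], [0.007, 0.006, -1.0]]
force: [0.2, 0.9, -0.2]
finger_gap: 0.28
```

servo_tool:
  plan:
    - [-3.6, 0.23, 0, 0]
    - [-3.6, 0.23, 0, 0]
    - [-3.6, 0.23, 0, 0]
    - [-3.6, 0.23, 0, 0]
    - [0, 0, 0, 0]

```text
time_s: 6.47
tool_pos: [0.551, -0.187, 0.2337]
orientation: [[-0.093, 0.996, 0.006], [0.996, 0.093, 0.005], [0.005, 0.006, -1.0]]
force: [-1.1, 1.0, -1.0]
finger_gap: 0.273
```

```bash
python3 -c "
from h import *
to(.5577,-.2283,.24)
b=optics.read_camera('side');c=optics.read_camera('top')
save(cv2.resize(b['image'][130:205,215:315],(800,600),interpolation=cv2.INTER_CUBIC),'n1.png')
save(cv2.resize(c['image'][150:225,295:395],(800,600),interpolation=cv2.INTER_CUBIC),'n1t.png')
"
```

```text
pos [ 0.551  -0.187   0.2337] yaw_y 5.33 d_tool cm [-4.17  0.28 -0.64] F [-1.1  1.  -1. ] T [0.035 0.079 0.015] q6 58.5 t 6.4667 gap 0.273 tilt [ 0.0058  0.0052 -1.    ]
```

View pics/n1.png

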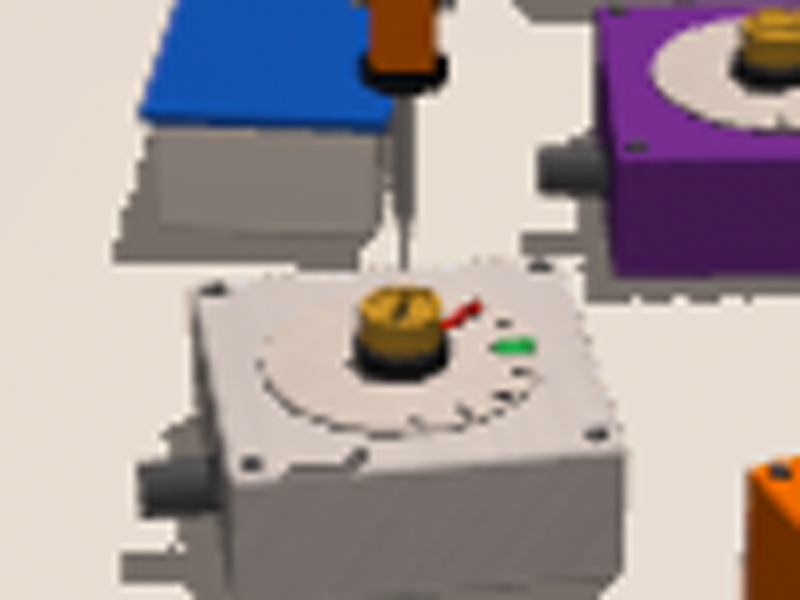

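View pics/n1t.png

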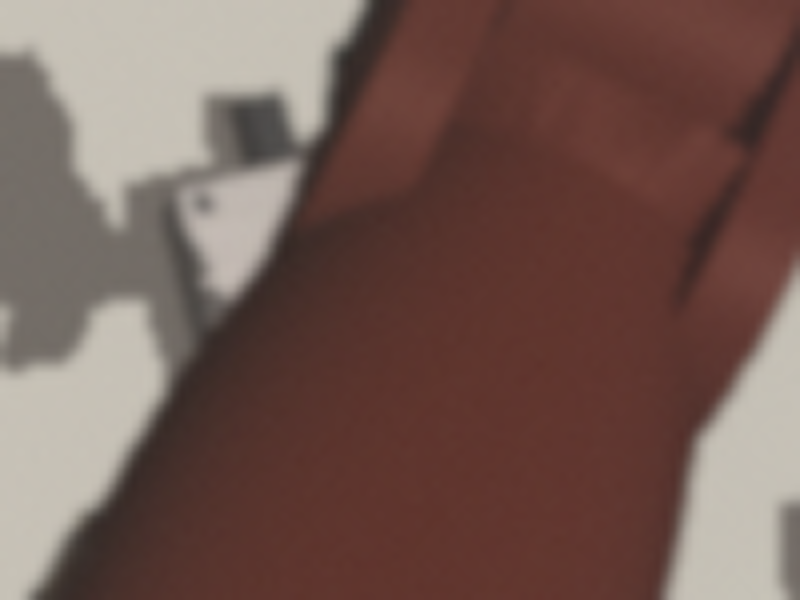

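servo_tool:
  plan:
    - [-2.1, 0.15, 0, 0]
    - [-2.1, 0.15, 0, 0]
    - [0, 0, 0, 0]

```text
time_s: 6.82
tool_pos: [0.557, -0.2214, 0.2333]
orientation: [[-0.102, 0.995, 0.004], [0.995, 0.102, 0.01], [0.01, 0.005, -1.0]]
force: [-0.8, 0.0, -1.3]
finger_gap: 0.276
```

```bash
cat >> h.py <<'E'
def look(n,u0=234,v0=125,wd=60,hg=45):
    b=optics.read_camera('side')
    save(cv2.resize(b['image'][v0:v0+hg,u0:u0+wd],(800,600),interpolation=cv2.INTER_NEAREST),n)
    return b
E
python3 -c "
from h import *
to(.5577,-.2283,.2337)
b=look('n2.png',234,130); print(proj(b,[.5577,-.2313,.083]))
for dx,dy in((.0,.013),(0,-.013)):print(proj(b,[.5577+np.cos(1.33)*dy,-.2313+dy*np.sin(1.33),.083]))
"
```

```text
pos [ 0.557  -0.2214  0.2333] yaw_y 5.84 d_tool cm [-0.69 -0.   -0.05] F [-0.8  0.  -1.3] T [-0.009  0.026  0.002] q6 55.2 t 6.8167 gap 0.276 tilt [ 0.0036  0.0099 -0.9999]
(np.float64(264.8321676832451), np.float64(168.44312213569546))
(np.float64(263.3961590438471), np.float64(170.48652329795107))
(np.float64(266.248441355752), np.float64(166.42780329354295))
```

View pics/n2.png

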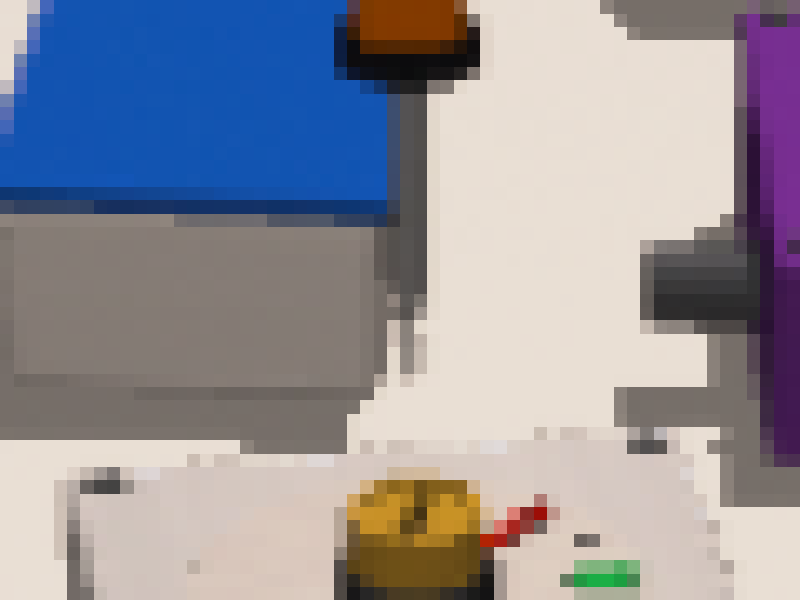

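```bash
python3 -c "
from h import *
b=optics.read_camera('side')
for p in([.5577,-.2313,.083],[.5577,-.2313,.13],[.5577,-.2243,.129],[.5577,-.2243,.190]):print(p,proj(b,p))
g=b['image'].astype(float).mean(2)
for r in range(138,160):print(r,np.round(g[r,260:270]).astype(int))
"
```

```text
[0.5577, -0.2313, 0.083] (np.float64(264.8321676832451), np.float64(168.44312213569546))
[0.5577, -0.2313, 0.13] (np.float64(264.70963043768603), np.float64(154.85209727480634))
[0.5577, -0.2243, 0.129] (np.float64(264.47598397172953), np.float64(156.26987072788478))
[0.5577, -0.2243, 0.19] (np.float64(264.30357297421284), np.float64(137.82547850558802))
138 [ 93  93  93  82  82  78 215 222 222 222]
139 [ 94  93  93  82  83  77 215 222 222 222]
140 [ 93  93  93  81  83  77 215 222 222 222]
141 [ 94  93  94  81  83  77 215 222 222 222]
142 [ 93  93  93  80  82  77 215 222 223 222]
143 [ 93  93  94  79  82  78 215 222 222 222]
144 [ 93  94  94  78  82  78 215 222 222 222]
145 [ 62  63  65  67  81  78 215 223 222 222]
146 [ 68  68  59  57  80  78 215 223 222 222]
147 [130 124  91  85  83  79 215 223 223 223]
148 [126 121  90  84  83  79 215 222 223 222]
149 [126 118  89  88  83  79 214 222 223 223]
150 [125 118  90  87  83  79 215 223 222 223]
151 [124 118 110  90  84  81 215 222 223 223]
152 [125 118 109 124  88 115 216 223 223 223]
153 [124 118 108 107  86 150 218 223 222 222]
154 [125 118 107 188 128 185 220 223 223 223]
155 [125 118 107 189 132 185 220 223 223 223]
156 [125 118 107 216 165 188 220 223 223 222]
157 [124 118 109 216 165 188 220 223 222 223]
158 [124 118 164 218 196 192 220 222 223 223]
159 [106 108 216 223 223 223 223 223 223 223]
```

servo_tool:
  plan:
    - [-0.65, -0.07, 0, 0]
    - [0, 0, 1.5, 0]
    - [0, 0, 1.5, 0]
    - [0, 0, 0, 0]

```text
time_s: 7.25
tool_pos: [0.5569, -0.2212, 0.2038]
orientation: [[-0.109, 0.994, 0.004], [0.994, 0.109, 0.012], [0.011, 0.006, -1.0]]
force: [-1.2, 1.3, -0.0]
finger_gap: 0.274
```

```bash
python3 -c "
from h import *
to(.557,-.2283,.2337)
b=look('n3.png',234,130)
g=b['image'].astype(int)
for r in range(158,176):print(r,[tuple(x) for x in g[r,258:272].tolist()] if r>164 and r<168 else '',g[r,258:272].sum(1)//3)
"
```

```text
pos [ 0.5569 -0.2212  0.2038] yaw_y 6.27 d_tool cm [-0.67 -0.06 -3.  ] F [-1.2  1.3 -0. ] T [ 0.046  0.098 -0.021] q6 54.7 t 7.25 gap 0.274 tilt [ 0.0043  0.0116 -0.9999]
158  [123 124 124 118 164 151  92  79 216 224 223 223 223 223]
159  [103 105 106 108 217 159  93  79 216 223 223 223 223 223]
160  [112 112 115 217 223 160  91  98 217 223 223 223 223 223]
161  [111 111 217 223 223 223 110 150 219 223 223 223 223 223]
162  [111 111 217 223 223 223 104 183 220 222 223 223 223 223]
163  [114 114 217 190 216 196 124 174 211 213 218 211 219 220]
164  [218 204 204 204 202 203 122 167 200 205 204 205 205 206]
165 [(215, 201, 194), (214, 200, 193), (216, 201, 194), (217, 201, 194), (213, 200, 192), (203, 182, 159), (153, 134, 108), (176, 154, 127), (208, 184, 154), (216, 201, 191), (217, 203, 195), (218, 204, 196), (217, 203, 196), (217, 204, 196)] [203 202 203 204 201 181 131 152 182 202 205 206 205 205]
166 [(218, 202, 193), (217, 202, 192), (218, 202, 190), (212, 178, 130), (166, 124, 51), (140, 102, 28), (125, 100, 56), (100, 79, 41), (130, 95, 28), (134, 98, 28), (138, 101, 32), (207,
[... 197 characters left out ...]
146, 39), (178, 130, 37), (107, 79, 22), (152, 112, 31), (198, 145, 39), (157, 114, 32), (202, 146, 38), (221, 200, 184), (222, 205, 194)] [202 202 157 101 111 128 115  69  98 127 101 128 201 207]
168  [202 166 138 129 128 128  85  46 124 129 128 115 183 204]
169  [202 167  94 126 127 113  63  77 124 128 126 103 165 149]
170  [203 167  81  78  71  66  87 113 108 104  72  61  74  72]
171  [203 129  71  66  68  72  72  71  72  69  67  62  71 197]
172  [203  75  59  66  69  72  72  72  70  69  65  62  46 154]
173  [203  73  37  58  68  71  71  71  70  67  70  47  23 154]
174  [204  73  24  38  45  55  56  57  54  45  40  27  19 153]
175  [118  64  21  12  21  27  34  30  28  31  20  16  23 196]
```

View pics/n3.png

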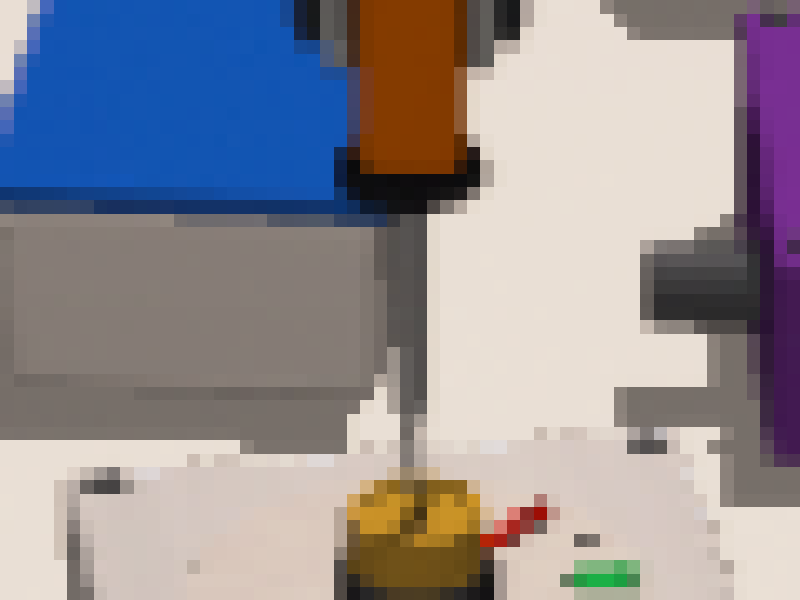

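servo_tool:
  plan:
    - [-0.7, -0.07, 0, 0]
    - [0, 0, 0, 0]

```text
time_s: 7.47
tool_pos: [0.5577, -0.2278, 0.2066]
orientation: [[-0.112, 0.994, 0.006], [0.994, 0.112, 0.011], [0.01, 0.007, -1.0]]
force: [0.3, 0.7, -1.5]
finger_gap: 0.278
```

```bash
python3 -c "
from h import *
to(.557,-.2283,.2037)
"
```

```text
pos [ 0.5577 -0.2278  0.2066] yaw_y 6.41 d_tool cm [-0.04 -0.08  0.28] F [ 0.3  0.7 -1.5] T [ 0.039 -0.013 -0.046] q6 54.0 t 7.4667 gap 0.278 tilt [ 0.006   0.0107 -0.9999]
```

servo_tool:
  plan:
    - [0, 0, 1.0, 0]
    - [0, 0, 0.5, 0]

```text
time_s: 7.63
tool_pos: [0.5591, -0.2285, 0.1931]
orientation: [[-0.112, 0.994, 0.01], [0.994, 0.112, 0.009], [0.008, 0.011, -1.0]]
force: [0.5, -0.0, -1.2]
finger_gap: 0.274
```

```bash
python3 -c "
from h import *
to(.5577,-.2283,.2037)
b=look('n4.png',234,130)
to(.5577,-.2283,.2037)
"
```

```text
pos [ 0.5591 -0.2285  0.1931] yaw_y 6.41 d_tool cm [ 0.05 -0.13 -1.06] F [ 0.5 -0.  -1.2] T [-0.    -0.015 -0.024] q6 54.0 t 7.6333 gap 0.274 tilt [ 0.0096  0.0088 -0.9999]
pos [ 0.5589 -0.2284  0.1926] yaw_y 6.41 d_tool cm [ 0.03 -0.11 -1.11] F [ 0.2  1.3 -2. ] T [0.046 0.05  0.004] q6 54.0 t 7.6833 gap 0.278 tilt [ 0.0091  0.0091 -0.9999]
```

View pics/n4.png

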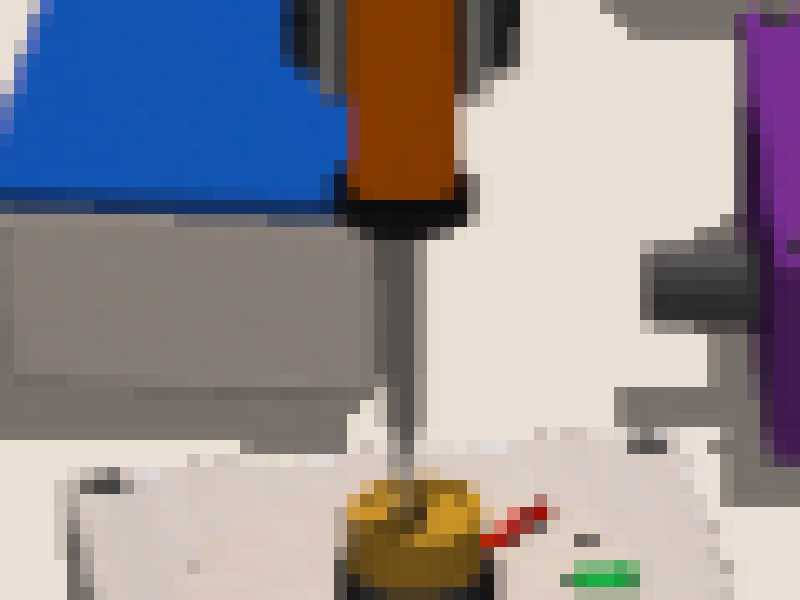

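servo_tool:
  plan:
    - [0, -0.2, 0, 0]
    - [0, 0, 0, 0]

```text
time_s: 7.85
tool_pos: [0.5565, -0.2285, 0.192]
orientation: [[-0.112, 0.994, 0.008], [0.994, 0.112, 0.01], [0.009, 0.009, -1.0]]
force: [0.3, 1.1, -1.7]
finger_gap: 0.279
```

```bash
python3 -c "
from h import *
b=look('n5.png',234,130)
to(.5577,-.2283,.19)
"
```

```text
pos [ 0.5567 -0.2285  0.1921] yaw_y 6.41 d_tool cm [0.   0.1  0.21] F [ 0.4  1.  -1.5] T [ 0.021  0.025 -0.005] q6 53.9 t 7.9 gap 0.273 tilt [ 0.0085  0.0095 -0.9999]
```

View pics/n5.png

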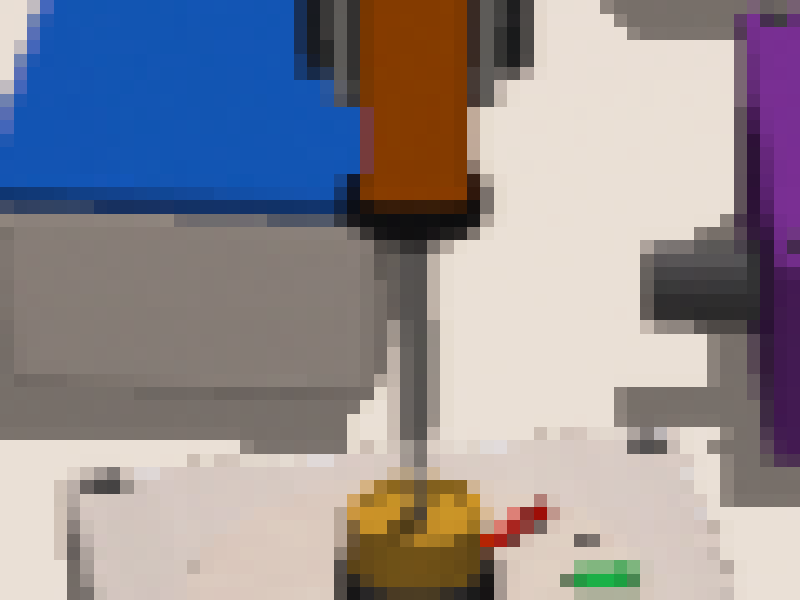

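servo_tool:
  plan:
    - [0, 0, 0.3, 0]
    - [0, 0, 0.3, 0]

```text
time_s: 8.07
tool_pos: [0.5572, -0.2287, 0.1866]
orientation: [[-0.112, 0.994, 0.01], [0.994, 0.112, 0.009], [0.008, 0.011, -1.0]]
force: [0.1, -0.2, -0.7]
finger_gap: 0.277
```

servo_tool:
  plan:
    - [0, 0, 0.3, 0]
    - [0, 0, 0.3, 0]

```text
time_s: 8.23
tool_pos: [0.5577, -0.2289, 0.181]
orientation: [[-0.112, 0.994, 0.011], [0.994, 0.112, 0.008], [0.007, 0.012, -1.0]]
force: [-1.7, 0.8, 6.5]
finger_gap: 0.279
```

```bash
python3 -c "
from h import *
b=look('n6.png',234,130)
to(.5577,-.2283,.19)
"
```

```text
pos [ 0.5576 -0.2288  0.1804] yaw_y 6.4 d_tool cm [ 0.05  0.03 -0.96] F [ 1.4  0.1 -2.8] T [-0.214 -0.379 -0.085] q6 54.0 t 8.2833 gap 0.278 tilt [ 0.0108  0.0083 -0.9999]
```

View pics/n6.png

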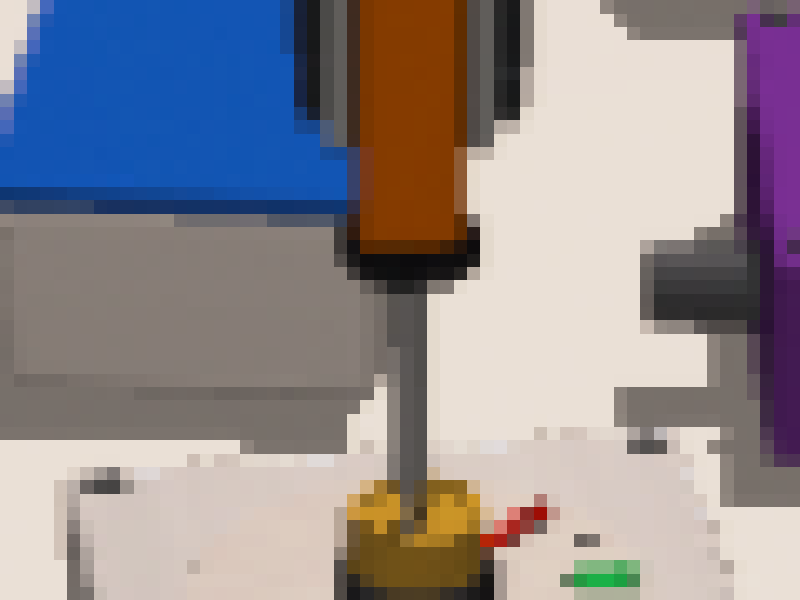

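servo_tool:
  plan:
    - [0, 0, 0.05, 3]
    - [0, 0, 0.05, 3]

```text
time_s: 8.45
tool_pos: [0.5578, -0.2289, 0.1793]
orientation: [[-0.006, 1.0, 0.011], [1.0, 0.005, 0.008], [0.008, 0.011, -1.0]]
force: [-0.7, 0.6, 7.9]
finger_gap: 0.276
```

```bash
python3 -c "
from h import *
to(.5577,-.2283,.18)
b=look('n7.png',234,130)
to(.5577,-.2283,.18)
"
```

```text
pos [ 0.5578 -0.2289  0.1793] yaw_y 0.31 d_tool cm [ 0.06 -0.01 -0.07] F [-0.7  0.6  7.9] T [0.181 0.306 0.059] q6 60.0 t 8.45 gap 0.276 tilt [ 0.0112  0.0079 -0.9999]
pos [ 0.5578 -0.2289  0.1794] yaw_y 0.07 d_tool cm [ 0.06 -0.01 -0.06] F [-0.7  0.5  4.6] T [ 0.156  0.225 -0.   ] q6 60.3 t 8.5 gap 0.275 tilt [ 0.0114  0.0079 -0.9999]
```

View pics/n7.png

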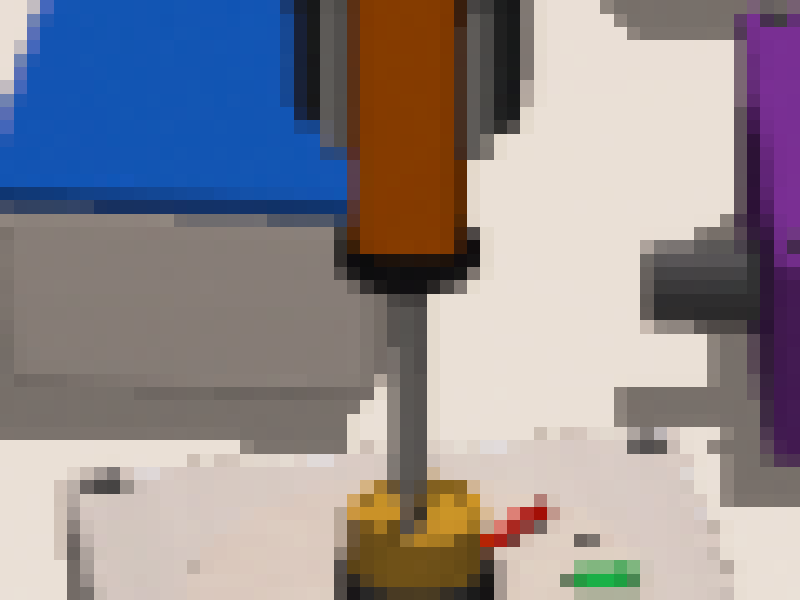

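servo_tool:
  plan:
    - [0, 0, 0.03, 3]
    - [0, 0, 0.03, 3]

```text
time_s: 8.67
tool_pos: [0.5582, -0.229, 0.1794]
orientation: [[0.106, 0.994, 0.012], [0.994, -0.106, 0.007], [0.009, 0.012, -1.0]]
force: [-1.2, 0.4, 5.4]
finger_gap: 0.279
```

```bash
python3 -c "
from h import *
to(.5577,-.2283,.18)
"
```

```text
pos [ 0.5582 -0.229   0.1794] yaw_y -6.08 d_tool cm [ 0.07 -0.05 -0.06] F [-1.2  0.4  5.4] T [0.104 0.183 0.036] q6 66.4 t 8.6667 gap 0.279 tilt [ 0.0124  0.0073 -0.9999]
```

servo_tool:
  plan:
    - [0, 0, 0.03, 3]
    - [0, 0, 0.03, 3]

```text
time_s: 8.83
tool_pos: [0.5584, -0.2292, 0.1794]
orientation: [[0.214, 0.977, 0.013], [0.977, -0.214, 0.007], [0.009, 0.011, -1.0]]
force: [-2.5, -0.8, 5.0]
finger_gap: 0.275
```

```bash
python3 -c "
from h import *
to(.5577,-.2283,.18)
b=look('n8.png',234,130)
to(.5577,-.2283,.18)
"
```

```text
pos [ 0.5584 -0.2292  0.1794] yaw_y -12.37 d_tool cm [ 0.07 -0.09 -0.06] F [-2.5 -0.8  5. ] T [0.209 0.727 0.102] q6 72.7 t 8.8333 gap 0.275 tilt [ 0.0132  0.0068 -0.9999]
pos [ 0.5583 -0.2291  0.1794] yaw_y -12.6 d_tool cm [ 0.07 -0.07 -0.06] F [-1.7  0.3  5.1] T [ 0.157  0.41  -0.012] q6 73.0 t 8.8833 gap 0.272 tilt [ 0.013   0.0068 -0.9999]
```

View pics/n8.png

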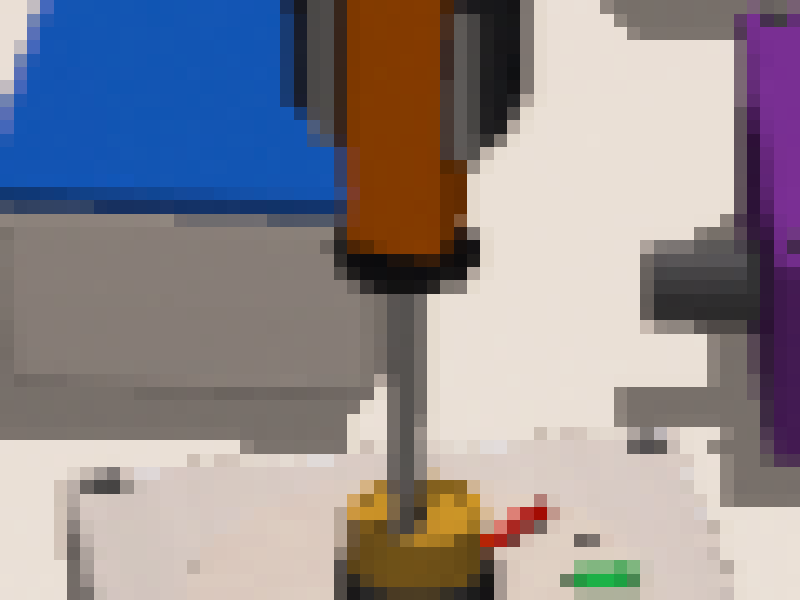

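servo_tool:
  plan:
    - [0, 0, 0.03, 3]
    - [0, 0, 0.03, 3]

```text
time_s: 9.05
tool_pos: [0.5578, -0.2289, 0.1794]
orientation: [[0.321, 0.947, 0.012], [0.947, -0.321, 0.007], [0.01, 0.01, -1.0]]
force: [-2.6, 1.9, 7.1]
finger_gap: 0.278
```

```bash
python3 -c "
from h import *
to(.5577,-.2283,.18)
"
```

```text
pos [ 0.5578 -0.2289  0.1794] yaw_y -18.72 d_tool cm [ 0.06 -0.03 -0.06] F [-2.6  1.9  7.1] T [0.317 0.817 0.035] q6 79.1 t 9.05 gap 0.278 tilt [ 0.0124  0.0068 -0.9999]
```

servo_tool:
  plan:
    - [0, 0, 0.03, 3]
    - [0, 0, 0.03, 3]

```text
time_s: 9.22
tool_pos: [0.5572, -0.2286, 0.1794]
orientation: [[0.422, 0.906, 0.012], [0.906, -0.422, 0.007], [0.011, 0.008, -1.0]]
force: [-1.4, 0.3, 5.4]
finger_gap: 0.273
```

```bash
python3 -c "
from h import *
to(.5577,-.2283,.18)
b=look('n9.png',234,130)
to(.5577,-.2283,.18)
"
```

```text
pos [ 0.5572 -0.2286  0.1794] yaw_y -24.97 d_tool cm [ 0.05  0.03 -0.06] F [-1.4  0.3  5.4] T [0.191 0.519 0.067] q6 85.3 t 9.2167 gap 0.273 tilt [ 0.0117  0.0068 -0.9999]
pos [ 0.5572 -0.2286  0.1794] yaw_y -25.21 d_tool cm [ 0.05  0.03 -0.06] F [-1.8  2.   6. ] T [0.331 0.631 0.065] q6 85.6 t 9.2667 gap 0.276 tilt [ 0.0117  0.0068 -0.9999]
```

View pics/n9.png

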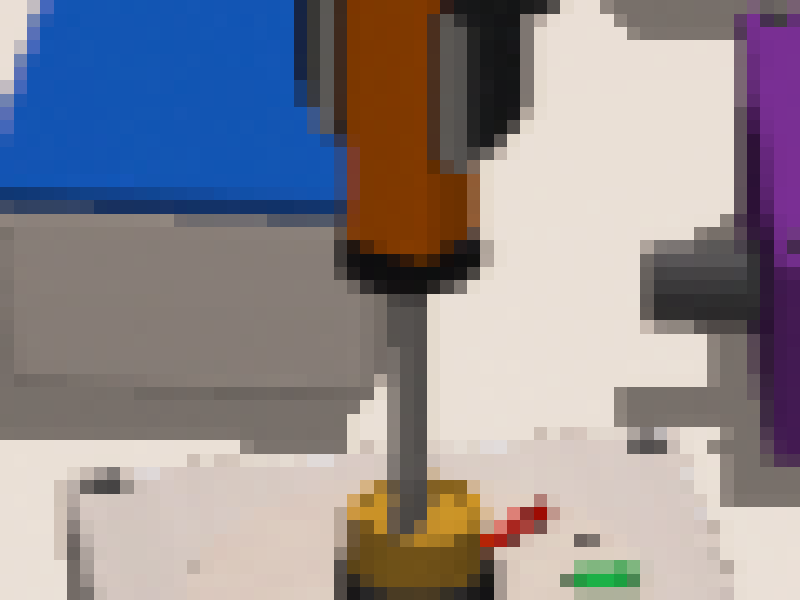

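```bash
python3 -c "
from h import *
b=optics.read_camera('side')
for z in(.076,.083,.085):
  for y in (-.2313,-.225): print(z,y,'collar bottom row',proj(b,[.5577,y+.0165,z+.074])[1],'orange bottom front',proj(b,[.5577,y+.012,z+.080])[1],'tip',proj(b,[.5577,y,z])[1])
for p in([.5577,-.2313+.016,.085],[.5577,-.2313-.016,.085],[.5577-.016,-.2313,.085],[.5577+.016,-.2313,.085],[.5577,-.2313+.016,.067]):print(proj(b,p))
g=b['image'].astype(int)
for r in list(range(146,154))+list(range(163,178)):print(r,g[r,256:274].sum(1)//3)
to(0,0,0)
"
```

```text
0.076 -0.2313 collar bottom row 151.53944882681822 orange bottom front 149.01070803953257 tip 170.42498464907115
0.076 -0.225 collar bottom row 152.55510991309683 orange bottom front 150.01691254687412 tip 171.4686121160675
0.083 -0.2313 collar bottom row 149.42602575967837 orange bottom front 146.89054748466515 tip 168.44312213569546
0.083 -0.225 collar bottom row 150.43680372928287 orange bottom front 147.8918182591587 tip 169.48259365911872
0.085 -0.2313 collar bottom row 148.81999513252603 orange bottom front 146.28258528583422 tip 167.8748951159944
0.085 -0.225 collar bottom row 149.82936476316968 orange bottom front 147.2824331852127 tip 168.91316805513796
(np.float64(264.29454006063025), np.float64(170.5262144608041))
(np.float64(265.35010240972724), np.float64(165.27060992761477))
(np.float64(270.0474554888347), np.float64(168.11462161552086))
(np.float64(259.6140189910317), np.float64(167.63550776282239))
(np.float64(264.34450708595847), np.float64(175.63566841605004))
146 [ 89  89  91  71  64  60  61  61  61  62  57  54  52  96 218 224 224 224]
147 [129 129 130  64  61  60 
[... 1161 characters left out ...]
  72  66  68  71  72  71  72  70  67  61  71 198 207 206]
172 [204 203 204  77  60  66  69  71  72  72  70  69  67  62  45 156 203 208]
173 [203 204 204  73  36  59  69  72  71  72  71  68  69  48  23 155 204 208]
174 [206 207 206  74  23  39  45  56  56  57  55  46  40  27  19 154 205 207]
175 [204 204 120  64  22  14  20  28  35  30  28  31  22  16  23 198 207 207]
176 [202 201 201 116  49  20  16  15  15  16  15  16  25  61 152 201 205 207]
177 [117 101 100 100 100  82  61  48  47  48  47  63 152 200 205 205 205 204]
pos [ 0.5573 -0.2287  0.1794] yaw_y -24.95 d_tool cm [ -2.97 -60.31  17.44] F [-2.1  0.5  6.2] T [0.335 0.645 0.055] q6 85.3 t 9.3167 gap 0.276 tilt [ 0.0118  0.0068 -0.9999]
```

servo_tool:
  plan:
    - [0, 0, 0.03, 3]
    - [0, 0, 0.03, 3]

```text
time_s: 9.48
tool_pos: [0.5573, -0.2286, 0.1794]
orientation: [[0.515, 0.857, 0.012], [0.857, -0.515, 0.006], [0.012, 0.007, -1.0]]
force: [-0.6, 0.9, 3.7]
finger_gap: 0.275
```

```bash
python3 -c "
from h import *
to(.5577,-.2283,.18)
b=look('n10.png',240,145,48,36)
to(.5577,-.2283,.18)
"
```

```text
pos [ 0.5573 -0.2286  0.1794] yaw_y -31.0 d_tool cm [ 0.05  0.02 -0.06] F [-0.6  0.9  3.7] T [0.067 0.176 0.121] q6 91.4 t 9.4833 gap 0.275 tilt [ 0.0123  0.0064 -0.9999]
pos [ 0.5573 -0.2286  0.1794] yaw_y -31.21 d_tool cm [ 0.05  0.01 -0.06] F [-0.9  0.7  4.9] T [ 0.139  0.25  -0.001] q6 91.6 t 9.5333 gap 0.274 tilt [ 0.0123  0.0064 -0.9999]
```

View pics/n10.png

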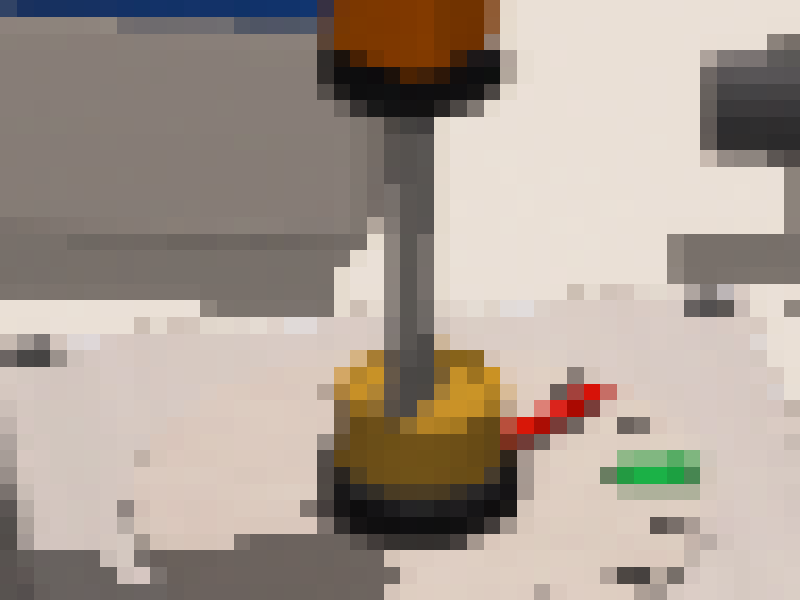

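servo_tool:
  plan:
    - [0, 0, 0.03, 4]
    - [0, 0, 0.03, 4]
    - [0, 0, 0.03, 4]

```text
time_s: 9.78
tool_pos: [0.5579, -0.2288, 0.1794]
orientation: [[0.686, 0.728, 0.014], [0.728, -0.686, 0.006], [0.013, 0.006, -1.0]]
force: [-0.9, -0.1, 4.8]
finger_gap: 0.276
```

```bash
python3 -c "
from h import *
to(.5577,-.2283,.18)
b=look('n11.png',240,145,48,36)
to(.5577,-.2283,.18)
"
```

```text
pos [ 0.5579 -0.2288  0.1794] yaw_y -43.3 d_tool cm [ 0.03 -0.05 -0.06] F [-0.9 -0.1  4.8] T [0.108 0.184 0.045] q6 103.7 t 9.7833 gap 0.276 tilt [ 0.0138  0.0055 -0.9999]
pos [ 0.5579 -0.2289  0.1794] yaw_y -43.61 d_tool cm [ 0.03 -0.05 -0.06] F [-0.8 -0.4  4.8] T [0.073 0.212 0.081] q6 104.0 t 9.8333 gap 0.276 tilt [ 0.0139  0.0055 -0.9999]
```

View pics/n11.png

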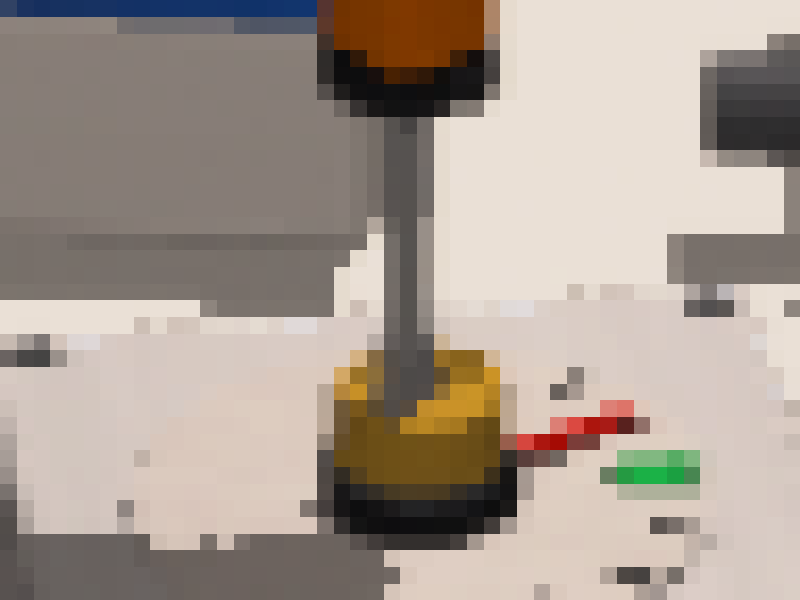

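```bash
cat >> h.py <<'E'
def ptr(b):
    g=b['image'].astype(int)[155:190,266:292]; off=np.array([155,266])
    def fit(m,wt,z):
        rc=np.argwhere(m)+off; P=np.array([onz(b,c,r,z)[:2] for r,c in rc]); C=P-np.array([.5585,-.2313])
        ww=wt[m]; a=np.arctan2(C[:,1],C[:,0])%(2*np.pi); rad=np.hypot(C[:,0],C[:,1])
        return np.average(a,weights=ww*rad),rad.min(),rad.max(),len(rc)
    red=np.clip(g[...,0]-np.maximum(g[...,1],g[...,2])-40,0,None).astype(float)
    red[(g[...,1]>1.6*g[...,2])]=0
    gr=np.clip(g[...,1]-np.maximum(g[...,0],g[...,2])-15,0,None).astype(float)
    for z in(.064,.068):
        r=fit(red>0,red,z);k=fit(gr>0,gr,.062)
        print('ptr',np.round(r,3),'green',np.round(k,3),'spindle',round(k[0]-r[0],3))
E
python3 -c "
from h import *
b=optics.read_camera('side');ptr(b);to(.5577,-.2283,.18)"
```

```text
ptr [ 3.879  0.024  0.051 13.   ] green [ 3.459  0.036  0.053 11.   ] spindle -0.42
ptr [ 3.711  0.019  0.047 13.   ] green [ 3.459  0.036  0.053 11.   ] spindle -0.251
pos [ 0.5579 -0.2288  0.1794] yaw_y -43.2 d_tool cm [ 0.03 -0.05 -0.06] F [-0.  -0.1  4.8] T [0.108 0.155 0.079] q6 103.6 t 9.8833 gap 0.275 tilt [ 0.0138  0.0055 -0.9999]
```

servo_tool:
  plan:
    - [0, 0, 0.03, 4]
    - [0, 0, 0.03, 4]
    - [0, 0, 0.03, 4]

```text
time_s: 10.13
tool_pos: [0.5583, -0.2291, 0.1794]
orientation: [[0.818, 0.576, 0.015], [0.576, -0.818, 0.005], [0.015, 0.005, -1.0]]
force: [-1.0, 0.4, 6.1]
finger_gap: 0.273
```

```bash
python3 -c "
from h import *
b=look('n12.png',240,145,48,36);ptr(b)
to(.5577,-.2283,.18)
"
```

```text
ptr [3.701 0.022 0.048 9.   ] green [ 3.455  0.036  0.053 11.   ] spindle -0.246
ptr [3.494 0.02  0.045 9.   ] green [ 3.455  0.036  0.053 11.   ] spindle -0.039
pos [ 0.5583 -0.2291  0.1793] yaw_y -55.17 d_tool cm [-0.   -0.11 -0.07] F [0.  0.  5.6] T [0.015 0.255 0.081] q6 115.6 t 10.1833 gap 0.275 tilt [ 0.0151  0.0046 -0.9999]
```

View pics/n12.png

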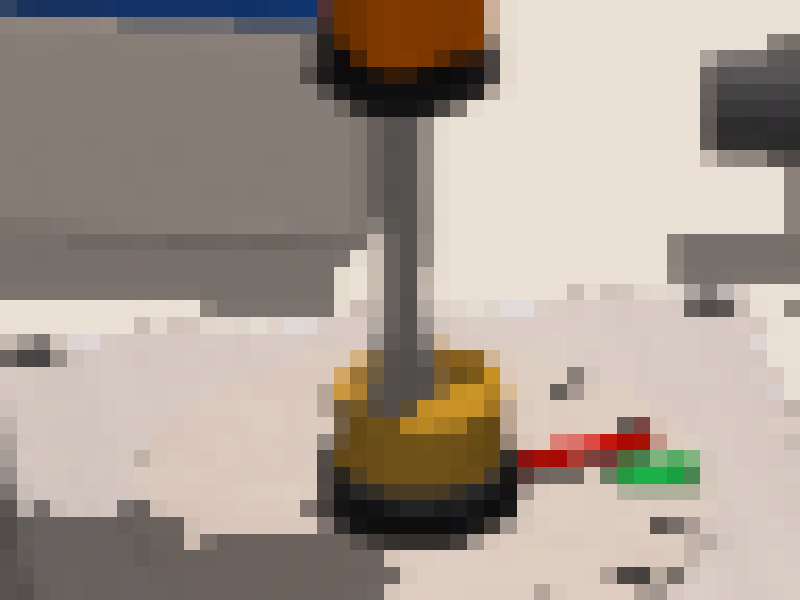

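```bash
cat >> h.py <<'E'
def ptr2(b,zs=(.063,.065,.067,.069,.071),yaw=13.8,cx=.5582,cy=-.2315):
    g=b['image'].astype(float)[155:190,266:292]
    red=np.clip(g[...,0]-np.maximum(g[...,1],g[...,2])-30,0,None); red[(g[...,1]>1.6*g[...,2])]=0; red=np.minimum(red,120)
    cols=[];rows=[];ws=[]
    for c in range(red.shape[1]):
        s=red[:,c].sum()
        if s>60: cols.append(c+266);rows.append((red[:,c]*np.arange(155,190)).sum()/s);ws.append(s)
    cols,rows=np.array(cols),np.array(rows)
    print('cols',cols[0],cols[-1],np.round(rows,2))
    for z in zs:
        best=None
        for s in np.arange(-1.2,.6,.01):
            a=np.radians(180+yaw)-s
            pts=np.array([proj(b,[cx+r*np.cos(a),cy+r*np.sin(a),z]) for r in(.019,.047)])
            if pts[1,0]-pts[0,0]<2: continue
            pr=np.interp(cols,pts[:,0],pts[:,1])
            e=np.average((pr-rows)**2,weights=ws)**.5
            if best is None or e<best[0]: best=(e,s,pts.round(1).tolist())
        print(z,np.round(best[:2],3),best[2])
E
python3 -c "
from h import *
b=optics.read_camera('side');ptr2(b)
g=cv2.cvtColor(cv2.imread('pics/side0.png'),cv2.COLOR_BGR2RGB); c=dict(b);c['image']=g; ptr2(c)
"
```

```text
cols 271 276 [172.   171.53 171.29 171.18]
0.063 [ 0.176 -0.33 ] [[270.2, 172.6], [278.2, 170.5]]
0.065 [ 0.078 -0.24 ] [[270.4, 172.3], [278.8, 170.5]]
0.067 [ 0.038 -0.14 ] [[270.6, 172.0], [279.3, 170.7]]
0.069 [ 0.131 -0.04 ] [[270.8, 171.8], [279.7, 170.9]]
0.071 [0.228 0.07 ] [[270.9, 171.5], [280.0, 171.2]]
cols 271 273 [169.62 168.78 168.42]
0.063 [ 0.136 -0.8  ] [[268.3, 171.5], [273.5, 167.8]]
0.065 [ 0.116 -0.74 ] [[268.6, 171.0], [274.3, 167.5]]
0.067 [ 0.135 -0.67 ] [[268.9, 170.6], [275.1, 167.3]]
0.069 [ 0.164 -0.6  ] [[269.2, 170.2], [275.8, 167.1]]
0.071 [ 0.211 -0.51 ] [[269.6, 169.9], [276.7, 167.1]]
```

servo_tool:
  plan:
    - [0, 0, 0.03, 3]
    - [0, 0, 0.03, 3]
    - [0, 0, 0.03, 3]

```text
time_s: 10.48
tool_pos: [0.5587, -0.2294, 0.1794]
orientation: [[0.894, 0.448, 0.016], [0.448, -0.894, 0.004], [0.016, 0.004, -1.0]]
force: [-1.9, 0.9, 6.2]
finger_gap: 0.277
```

```bash
python3 -c "
from h import *
b=look('n13.png',240,145,48,36);ptr2(b)
to(.5577,-.2283,.18)
"
```

```text
cols 271 275 [172.39 172.46 172.31 172.22 172.19]
0.063 [ 0.201 -0.23 ] [[270.5, 172.9], [278.8, 171.2]]
0.065 [ 0.114 -0.11 ] [[270.7, 172.7], [279.4, 171.5]]
0.067 [0.048 0.01 ] [[270.8, 172.5], [279.8, 171.8]]
0.069 [0.097 0.14 ] [[270.9, 172.3], [280.0, 172.3]]
0.071 [0.184 0.26 ] [[270.9, 172.1], [280.0, 172.7]]
pos [ 0.5587 -0.2294  0.1794] yaw_y -63.64 d_tool cm [-0.04 -0.14 -0.06] F [-0.4 -0.4  6.7] T [-0.013  0.296  0.064] q6 124.0 t 10.5333 gap 0.273 tilt [ 0.0162  0.0036 -0.9999]
```

View pics/n13.png

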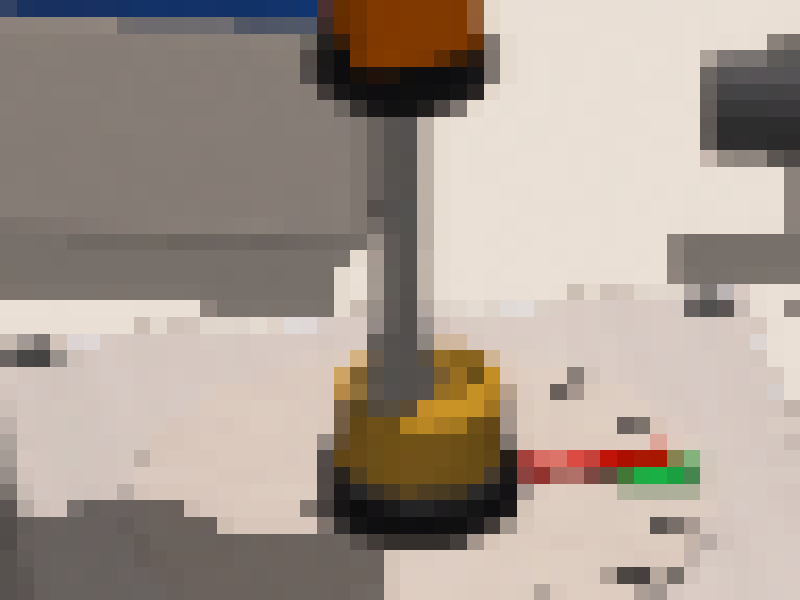

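servo_tool:
  plan:
    - [0, 0, 0, -4]
    - [0, 0, -0.2, -3]
    - [0, 0, -0.6, 0]
    - [0, 0, -1.0, 0]
    - [0, 0, -1.0, 0]

```text
time_s: 10.95
tool_pos: [0.5567, -0.2288, 0.2059]
orientation: [[0.826, 0.563, 0.011], [0.563, -0.826, 0.006], [0.013, 0.001, -1.0]]
force: [0.6, -0.0, -0.7]
finger_gap: 0.277
```

servo_tool:
  plan:
    - [0, 0, -2, 0]
    - [0, 0, -2, 0]
    - [0, 0, -1.0, 0]
    - [0, 0, 0, 0]

```text
time_s: 11.28
tool_pos: [0.5562, -0.2291, 0.2625]
orientation: [[0.827, 0.562, 0.013], [0.562, -0.827, 0.005], [0.014, 0.003, -1.0]]
force: [-0.5, 0.2, -0.4]
finger_gap: 0.277
```

```bash
python3 -c "
from h import *
b=look('n14.png',225,130,80,60);ptr2(b,(.066,.067,.068))
to(.5577,-.2283,.24)
"
```

```text
cols 271 275 [172.46 172.49 172.4  172.22 172.16]
0.066 [ 0.053 -0.05 ] [[270.8, 172.6], [279.7, 171.6]]
0.067 [0.059 0.02 ] [[270.8, 172.5], [279.8, 171.9]]
0.068 [0.088 0.08 ] [[270.9, 172.4], [280.0, 172.1]]
pos [ 0.5561 -0.229   0.2617] yaw_y -55.78 d_tool cm [0.14 0.02 2.17] F [-0.3 -0.8 -0.6] T [-0.027 -0.056 -0.023] q6 116.1 t 11.3333 gap 0.273 tilt [ 0.0129  0.0055 -0.9999]
```

View pics/n14.png

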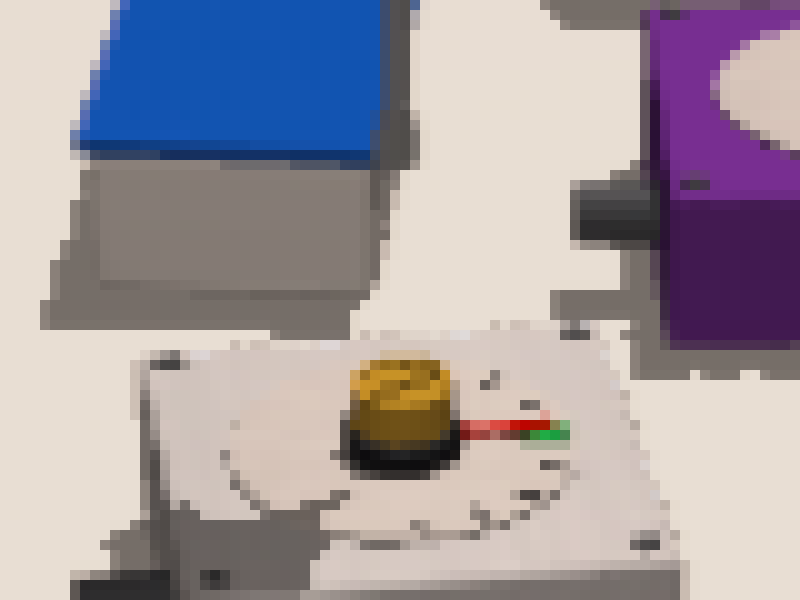

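servo_tool:
  plan:
    - [1.65, -3.25, 0, 0]
    - [1.65, -3.25, 0, 0]
    - [1.65, -3.25, 0, 0]
    - [1.65, -3.25, 0, 0]
    - [1.65, -3.25, 0, 0]

```text
time_s: 11.75
tool_pos: [0.5321, -0.049, 0.2587]
orientation: [[0.833, 0.553, 0.011], [0.553, -0.833, 0.004], [0.011, 0.003, -1.0]]
force: [1.6, 0.4, -0.8]
finger_gap: 0.274
```

servo_tool:
  plan:
    - [1.65, -3.25, 0, 0]
    - [1.65, -3.25, 0, 0]
    - [1.65, -3.25, 0, 0]
    - [1.65, -3.25, 0, 0]
    - [0, 0, 0, 0]

```text
time_s: 12.17
tool_pos: [0.5097, 0.1079, 0.2564]
orientation: [[0.832, 0.555, 0.006], [0.555, -0.832, 0.007], [0.009, -0.002, -1.0]]
force: [0.1, -0.3, -0.5]
finger_gap: 0.276
```

```bash
python3 -c "
from h import *
to(.508,.147,.24)
c=optics.read_camera('top')
save(cv2.resize(c['image'][162:218,317:373],(560,560),interpolation=cv2.INTER_NEAREST),'n15t.png')
b=look('n15.png',240,175,60,70)
"
```

```text
pos [0.5097 0.1079 0.2564] yaw_y -56.29 d_tool cm [ 2.02 -3.34  1.66] F [ 0.1 -0.3 -0.5] T [0.045 0.021 0.001] q6 150.0 t 12.1667 gap 0.276 tilt [ 0.006   0.0068 -1.    ]
```

View pics/n15t.png

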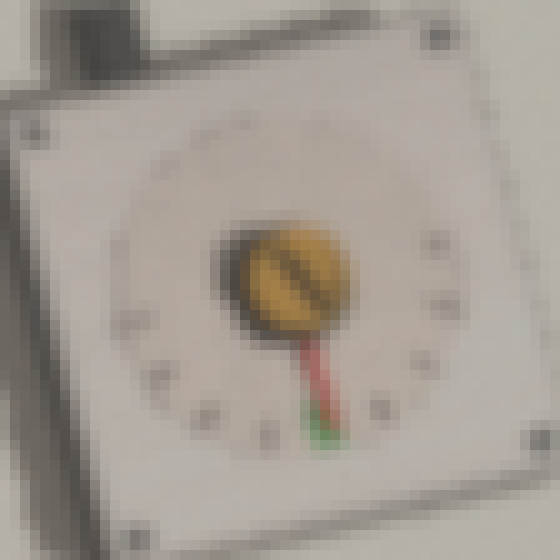

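```bash
python3 -c "
from h import *
c=optics.read_camera('top')
g=c['image'].astype(float)
def blob(sc,thr,r0=185,r1=212,c0=338,c1=368):
    s=sc[r0:r1,c0:c1].copy(); s[s<thr]=0
    rr,cc=np.mgrid[r0:r1,c0:c1]; return s,rr,cc
red=g[...,0]-np.maximum(g[...,1],g[...,2]); 
hs=cv2.cvtColor(c['image'],cv2.COLOR_RGB2HSV)
red[(hs[...,0]>9)&(hs[...,0]<170)]=0
s,rr,cc=blob(red,25)
rows=[(r,round((s[r-185]*cc[0]).sum()/s[r-185].sum(),2)) for r in range(185,212) if s[r-185].sum()>0]; print(rows)
p1=[onz(c,u,r,.067)[:2] for r,u in rows]; p1=np.array(p1)
for ctr in([.5577,-.2313],[.5581,-.2320],[.557,-.2306],[.5585,-.2315]):
    d=p1-np.array(ctr); a=np.degrees(np.arctan2(d[:,1],d[:,0]))%360; print(ctr,np.round(a,1),np.round(np.hypot(*d.T),3), 'sp',np.round(np.radians(193.8-np.average(a,weights=np.hypot(*d.T))),3))
v=p1[-1]-p1[0];print('line dir',np.degrees(np.arctan2(v[1],v[0]))%360)
# before: green centroid with orig image
o=cv2.cvtColor(cv2.imread('pics/top0.png'),cv2.COLOR_BGR2RGB).astype(float)
gr=o[...,1]-np.maximum(o[...,0],o[...,2]); s,rr,cc=blob(gr,12); P=onz(c,(s*cc).sum()/s.sum(),(s*rr).sum()/s.sum(),.062); print('green',P)
for ctr in([.5577,-.2313],[.5581,-.2320],[.557,-.2306]):
    d=P[:2]-np.array(ctr);print(np.degrees(np.arctan2(d[1],d[0]))%360,np.hypot(*d))
# screws: dark blobs
gray=o.mean(2)
pts=[]
for p in((35,135),(440,38),(545,438),(135,540)):
    u,v=int(317+p[0]/10),int(162+p[1]/10); w_=gray[v-3:v+4,u-3:u+4]; ww=np.clip(np.median(w_)-8-w_,0,None); rr,cc=np.mgrid[v-3:v+4,u-3:u+4]; P=onz(c,(ww*cc).sum()/ww.sum(),(ww*rr).sum()/ww.sum(),.061)[:2]; pts.append(P)
pts=np.array(pts);print(pts.mean(0),[round(np.degrees(np.arctan2(*(pts[i]-pts[j])[::-1])),2) for i,j in((0,3),(1,2),(0,1),(3,2))])
"
```

```text
[(196, np.float64(347.5)), (197, np.float64(347.89)), (198, np.float64(347.99)), (199, np.float64(348.14)), (200, np.float64(348.88)), (201, np.float64(349.4)), (202, np.float64(349.45)), (203, np.float64(350.0))]
[0.5577, -0.2313] [197.7 198.1 196.6 195.6 198.  198.8 197.5 198.4] [0.02  0.023 0.026 0.029 0.033 0.036 0.039 0.042] sp -0.068
[0.5581, -0.232] [195.4 196.2 194.9 194.1 196.6 197.6 196.4 197.3] [0.02  0.023 0.026 0.029 0.033 0.036 0.039 0.043] sp -0.042
[0.557, -0.2306] [200.4 200.4 198.5 197.4 199.5 200.3 198.8 199.6] [0.019 0.022 0.025 0.029 0.032 0.036 0.039 0.042] sp -0.097
[0.5585, -0.2315] [196.5 197.1 195.7 194.9 197.2 198.1 196.9 197.8] [0.02  0.024 0.027 0.03  0.033 0.037 0.04  0.043] sp -0.054
line dir 198.96845388085768
green [ 0.51522579 -0.24254313  0.062     ]
194.8264235946135 0.04393707338534066
193.81539076815125 0.044151505133764604
195.95508323400176 0.04344793325349433
[ 0.55667672 -0.22812016] [np.float64(12.61), np.float64(13.45), np.float64(102.97), np.float64(104.96)]
```

View pics/n15.png

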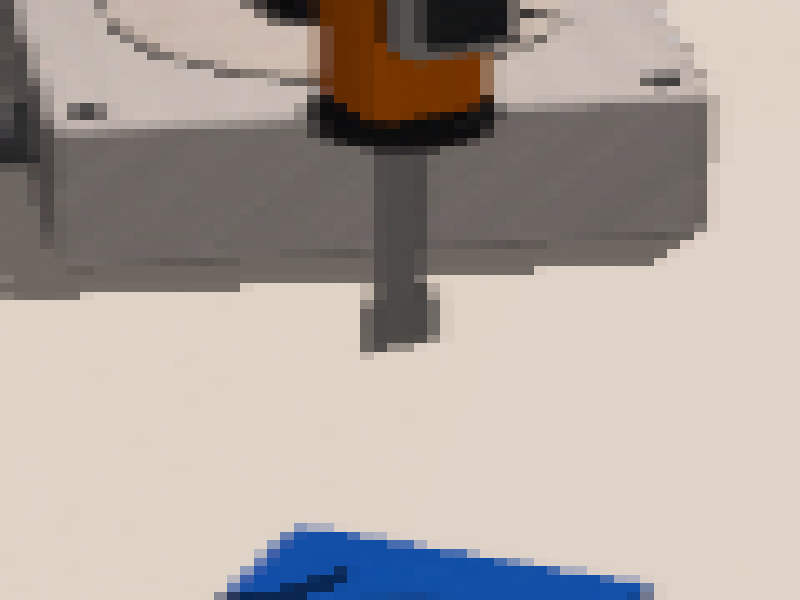

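The pointer overlaps the green mark but reads about 0.05 rad short of centre, where the mark is ±0.1 wide. There is plenty of time, so I'll go back and turn it about 3° more.

servo_tool:
  plan:
    - [-1.63, 3.4, 0, 0]
    - [-1.63, 3.4, 0, 0]
    - [-1.63, 3.4, 0, 0]
    - [-1.63, 3.4, 0, 0]
    - [-1.63, 3.4, 0, 0]

```text
time_s: 12.73
tool_pos: [0.5367, -0.0906, 0.2546]
orientation: [[0.831, 0.556, 0.006], [0.556, -0.831, 0.005], [0.008, -0.001, -1.0]]
force: [1.9, 1.2, -1.4]
finger_gap: 0.275
```

servo_tool:
  plan:
    - [-1.63, 3.4, 0, 0]
    - [-1.63, 3.4, 0, 0]
    - [-1.63, 3.4, 0, 0]
    - [-1.0, 2.1, 0, 0]
    - [0, 0, 0, 0]

```text
time_s: 13.15
tool_pos: [0.5517, -0.2495, 0.2518]
orientation: [[0.841, 0.541, 0.005], [0.541, -0.841, 0.002], [0.005, 0.001, -1.0]]
force: [-1.1, 0.7, -0.8]
finger_gap: 0.274
```

```bash
python3 -c "
from h import *
to(.5573,-.229,.2)"
```

```text
pos [ 0.5517 -0.2495  0.2518] yaw_y -57.28 d_tool cm [ 1.55 -1.43  5.18] F [-1.1  0.7 -0.8] T [0.044 0.045 0.018] q6 115.9 t 13.15 gap 0.274 tilt [ 0.0045  0.0018 -1.    ]
```

servo_tool:
  plan:
    - [1.6, -1.4, 0, 0]
    - [0, 0, 0, 0]
    - [0, 0, 2.0, 0]
    - [0, 0, 2.0, 0]
    - [0, 0, 0, 0]

```text
time_s: 13.57
tool_pos: [0.5542, -0.2384, 0.2093]
orientation: [[0.849, 0.528, 0.003], [0.528, -0.849, 0.001], [0.003, 0.001, -1.0]]
force: [-0.7, 0.7, -1.3]
finger_gap: 0.276
```

```bash
python3 -c "
from h import *
to(.5585,-.229,.19)"
```

```text
pos [ 0.5542 -0.2384  0.2093] yaw_y -58.12 d_tool cm [ 0.85 -0.58  1.93] F [-0.7  0.7 -1.3] T [0.062 0.058 0.051] q6 117.8 t 13.5667 gap 0.276 tilt [ 3.3e-03  9.0e-04 -1.0e+00]
```

servo_tool:
  plan:
    - [0.85, -0.58, 0, 0]
    - [0, 0, 0, 0]

```text
time_s: 13.73
tool_pos: [0.5573, -0.2295, 0.2095]
orientation: [[0.851, 0.526, 0.002], [0.526, -0.851, 0.002], [0.002, -0.0, -1.0]]
force: [0.4, 0.4, -1.7]
finger_gap: 0.276
```

```bash
python3 -c "
from h import *
to(.5585,-.229,.19)"
```

```text
pos [ 0.5573 -0.2295  0.2095] yaw_y -58.27 d_tool cm [0.12 0.02 1.95] F [ 0.4  0.4 -1.7] T [-0.007  0.053 -0.037] q6 118.9 t 13.7333 gap 0.276 tilt [ 0.0018  0.0016 -1.    ]
```

servo_tool:
  plan:
    - [0.2, 0.12, 0, -3]
    - [0, 0, 0.6, 0]
    - [0, 0, 0.5, 0]

```text
time_s: 13.98
tool_pos: [0.5613, -0.2298, 0.2017]
orientation: [[0.821, 0.57, 0.006], [0.57, -0.821, -0.001], [0.004, 0.004, -1.0]]
force: [-0.2, -1.0, -1.0]
finger_gap: 0.275
```

```bash
python3 -c "
from h import *
to(.559,-.229,.19)
b=look('n16.png',240,145,48,36)"
```

```text
pos [ 0.5613 -0.2298  0.2017] yaw_y -55.22 d_tool cm [-0.15 -0.2   1.17] F [-0.2 -1.  -1. ] T [-0.004  0.049  0.019] q6 116.0 t 13.9833 gap 0.275 tilt [ 5.8e-03 -9.0e-04 -1.0e+00]
```

View pics/n16.png

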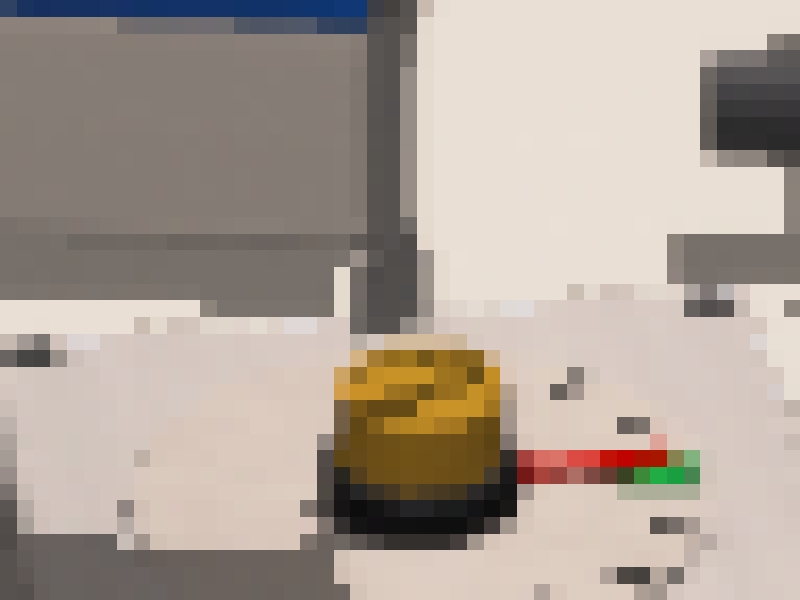

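servo_tool:
  plan:
    - [-0.4, -0.27, 0, 0]
    - [0, 0, 0, 0]

```text
time_s: 14.2
tool_pos: [0.5556, -0.2295, 0.2006]
orientation: [[0.822, 0.569, 0.005], [0.569, -0.822, -0.0], [0.004, 0.003, -1.0]]
force: [0.2, 0.4, -0.4]
finger_gap: 0.276
```

```bash
python3 -c "
from h import *
to(.5567,-.229,.19)
b=look('n17.png',240,145,48,36)"
```

```text
pos [ 0.5556 -0.2295  0.2006] yaw_y -55.3 d_tool cm [0.11 0.02 1.06] F [ 0.2  0.4 -0.4] T [-0.038 -0.033  0.002] q6 115.8 t 14.2 gap 0.276 tilt [ 4.6e-03 -3.0e-04 -1.0e+00]
```

View pics/n17.png

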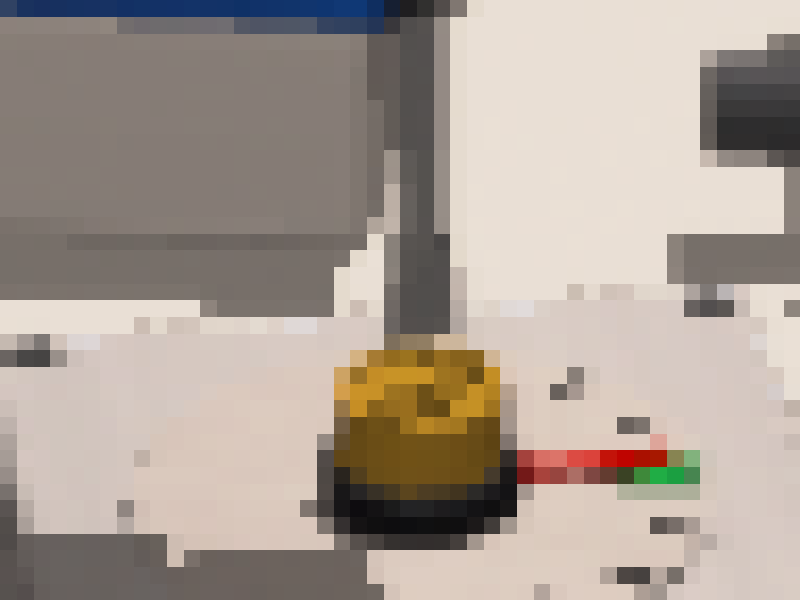

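servo_tool:
  plan:
    - [0, 0, 0.4, 0]
    - [0, 0, 0.4, 0]
    - [0, 0, 0.3, 0]

```text
time_s: 14.5
tool_pos: [0.5564, -0.23, 0.19]
orientation: [[0.823, 0.568, 0.007], [0.568, -0.823, -0.001], [0.005, 0.005, -1.0]]
force: [-0.2, 0.8, -0.9]
finger_gap: 0.275
```

servo_tool:
  plan:
    - [0, 0, 0.25, 0]
    - [0, 0, 0.2, 0]

```text
time_s: 14.67
tool_pos: [0.5565, -0.2301, 0.1851]
orientation: [[0.823, 0.568, 0.007], [0.568, -0.823, -0.002], [0.005, 0.005, -1.0]]
force: [0.8, 1.0, 0.3]
finger_gap: 0.274
```

```bash
python3 -c "
from h import *
to(.5567,-.229,.18)
b=look('n18.png',240,145,48,36)"
```

```text
pos [ 0.5565 -0.2301  0.1851] yaw_y -55.38 d_tool cm [ 0.07 -0.08  0.51] F [0.8 1.  0.3] T [-0.11  -0.103  0.056] q6 115.9 t 14.6667 gap 0.274 tilt [ 0.0071 -0.0015 -1.    ]
```

View pics/n18.png

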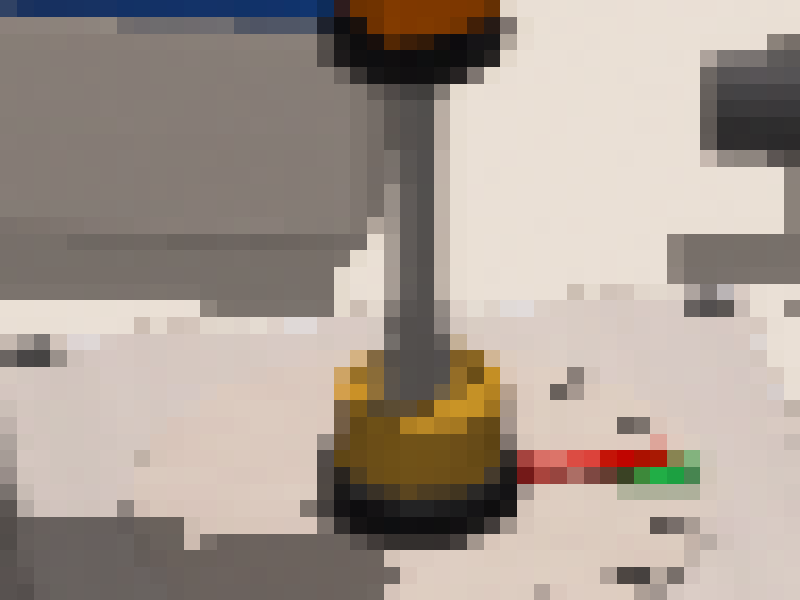

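servo_tool:
  plan:
    - [0, 0, 0.25, 0]
    - [0, 0, 0.2, 0]

```text
time_s: 14.88
tool_pos: [0.5569, -0.2305, 0.18]
orientation: [[0.823, 0.568, 0.008], [0.568, -0.823, -0.002], [0.005, 0.006, -1.0]]
force: [1.1, -0.7, -0.8]
finger_gap: 0.277
```

servo_tool:
  plan:
    - [0, 0, 0.15, 0]

```text
time_s: 14.97
tool_pos: [0.5573, -0.2306, 0.179]
orientation: [[0.823, 0.568, 0.009], [0.568, -0.823, -0.003], [0.006, 0.007, -1.0]]
force: [-2.8, 2.0, 20.7]
finger_gap: 0.277
```

```bash
python3 -c "
from h import *
to(.5567,-.229,.18)"
```

```text
pos [ 0.5573 -0.2306  0.179 ] yaw_y -55.39 d_tool cm [ 0.04 -0.16 -0.1 ] F [-2.8  2.  20.7] T [0.796 1.067 0.011] q6 115.9 t 14.9667 gap 0.277 tilt [ 0.0086 -0.0026 -1.    ]
```

servo_tool:
  plan:
    - [0, 0, -0.12, 3]
    - [0, 0, -0.02, 3]

```text
time_s: 15.13
tool_pos: [0.5572, -0.2305, 0.1805]
orientation: [[0.879, 0.477, 0.009], [0.477, -0.879, -0.003], [0.006, 0.006, -1.0]]
force: [-0.2, -0.9, -0.5]
finger_gap: 0.275
```

```bash
python3 -c "
from h import *
to(.5567,-.229,.18)"
```

```text
pos [ 0.5572 -0.2305  0.1805] yaw_y -61.48 d_tool cm [ 0.03 -0.16  0.05] F [-0.2 -0.9 -0.5] T [-0.226 -0.151  0.029] q6 122.0 t 15.1333 gap 0.275 tilt [ 0.0087 -0.0026 -1.    ]
```

servo_tool:
  plan:
    - [0, 0, 0, 2.5]
    - [0, 0, 0, 2.5]

```text
time_s: 15.3
tool_pos: [0.5573, -0.2305, 0.1804]
orientation: [[0.919, 0.395, 0.009], [0.395, -0.919, -0.003], [0.007, 0.006, -1.0]]
force: [-1.0, -1.7, 2.2]
finger_gap: 0.278
```

```bash
python3 -c "
from h import *
to(.5567,-.229,.18)
b=look('n19.png',240,145,48,36);ptr2(b,(.066,.067,.068));to(.5567,-.229,.18)"
```

```text
pos [ 0.5573 -0.2305  0.1804] yaw_y -66.75 d_tool cm [ 0.01 -0.16  0.04] F [-1.  -1.7  2.2] T [-0.134  0.035  0.061] q6 127.3 t 15.3 gap 0.278 tilt [ 0.0087 -0.0027 -1.    ]
cols 271 278 [172.72 172.76 172.53 172.49 172.42 172.16 172.   172.  ]
0.066 [ 0.108 -0.01 ] [[270.8, 172.7], [279.8, 172.0]]
0.067 [0.161 0.04 ] [[270.9, 172.6], [279.9, 172.1]]
0.068 [0.22 0.09] [[270.9, 172.4], [280.0, 172.2]]
pos [ 0.5572 -0.2306  0.1804] yaw_y -66.93 d_tool cm [ 0.01 -0.16  0.04] F [ 0.5 -1.2  1.5] T [-0.167  0.031  0.094] q6 127.5 t 15.35 gap 0.277 tilt [ 0.0087 -0.0028 -1.    ]
```

View pics/n19.png

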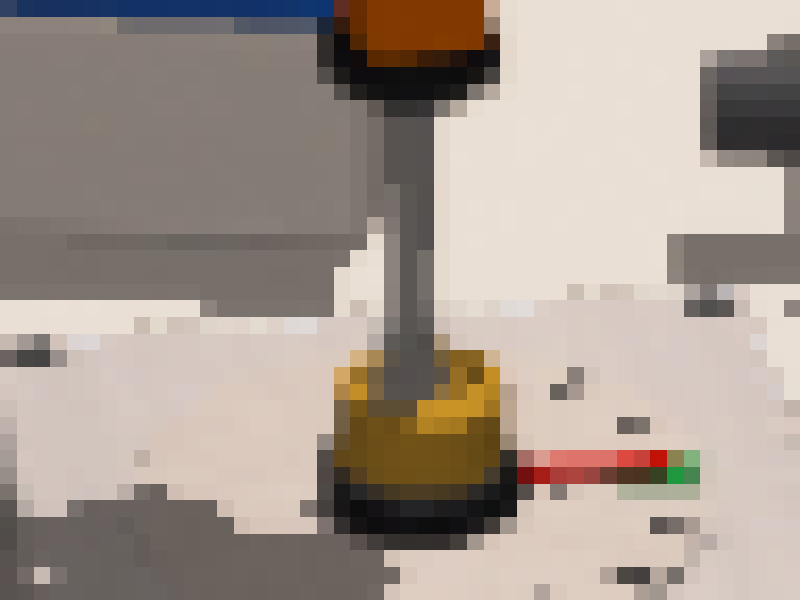

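servo_tool:
  plan:
    - [0, 0, 0, -4]
    - [0, 0, -0.2, -4]
    - [0, 0, -0.6, 0]
    - [0, 0, -1.2, 0]
    - [0, 0, -2.0, 0]

```text
time_s: 15.77
tool_pos: [0.5545, -0.2291, 0.2172]
orientation: [[0.854, 0.521, 0.001], [0.521, -0.854, 0.001], [0.002, -0.0, -1.0]]
force: [1.4, -0.4, -0.8]
finger_gap: 0.276
```

servo_tool:
  plan:
    - [0, 0, -2, 0]
    - [0, 0, -2, 0]
    - [0, 0, -1.0, 0]
    - [0, 0, 0, 0]

```text
time_s: 16.1
tool_pos: [0.5545, -0.229, 0.2732]
orientation: [[0.857, 0.516, 0.003], [0.516, -0.857, 0.001], [0.003, 0.001, -1.0]]
force: [0.2, 0.3, 0.1]
finger_gap: 0.276
```

```bash
python3 -c "
from h import *
to(.508,.147,.255)"
```

```text
pos [ 0.5545 -0.229   0.2732] yaw_y -58.96 d_tool cm [ 15.4  -34.61   1.83] F [0.2 0.3 0.1] T [0.025 0.041 0.03 ] q6 119.5 t 16.1 gap 0.276 tilt [ 3.4e-03  7.0e-04 -1.0e+00]
```

servo_tool:
  plan:
    - [1.6, -3.5, 0, 0]
    - [1.6, -3.5, 0, 0]
    - [1.6, -3.5, 0, 0]
    - [1.6, -3.5, 0, 0]
    - [1.6, -3.5, 0, 0]

```text
time_s: 16.52
tool_pos: [0.5329, -0.0387, 0.2701]
orientation: [[0.865, 0.501, 0.003], [0.501, -0.865, -0.001], [0.002, 0.002, -1.0]]
force: [0.9, 1.2, 0.1]
finger_gap: 0.27
```

servo_tool:
  plan:
    - [1.6, -3.5, 0, 0]
    - [1.6, -3.5, 0, 0]
    - [1.6, -3.5, 0, 0]
    - [1.4, -3.0, 0, 0]
    - [0, 0, 0, 0]

```text
time_s: 16.93
tool_pos: [0.5136, 0.1221, 0.2669]
orientation: [[0.866, 0.5, -0.002], [0.5, -0.866, 0.002], [-0.0, -0.002, -1.0]]
force: [-1.1, -0.3, -0.8]
finger_gap: 0.277
```

```bash
python3 -c "
from h import *
to(.508,.147,.255)
c=optics.read_camera('top')
save(cv2.resize(c['image'][162:218,317:373],(560,560),interpolation=cv2.INTER_NEAREST),'n20t.png')
g=c['image'].astype(float);red=g[...,0]-np.maximum(g[...,1],g[...,2]);hs=cv2.cvtColor(c['image'],cv2.COLOR_RGB2HSV)
red[(hs[...,0]>9)&(hs[...,0]<170)]=0
for r in range(196,205):
  s=red[r,338:368].copy();s[s<25]=0
  if s.sum()>0:
    u=(s*np.arange(338,368)).sum()/s.sum();P=onz(c,u,r,.067)[:2]-np.array([.5577,-.2313]);print(r,round(u,2),np.round(np.degrees(np.arctan2(P[1],P[0]))%360,1))
b=look('n20.png',230,190,80,60)
"
```

```text
pos [0.5136 0.1221 0.2669] yaw_y -60.02 d_tool cm [ 0.76 -2.43  1.2 ] F [-1.1 -0.3 -0.8] T [-0.001  0.026  0.036] q6 155.4 t 16.9333 gap 0.277 tilt [-0.0016  0.0018 -1.    ]
196 347.42 197.0
197 347.46 195.0
198 347.86 195.7
199 347.95 194.5
200 348.04 193.5
201 348.42 194.2
202 348.49 193.3
```

View pics/n20t.png

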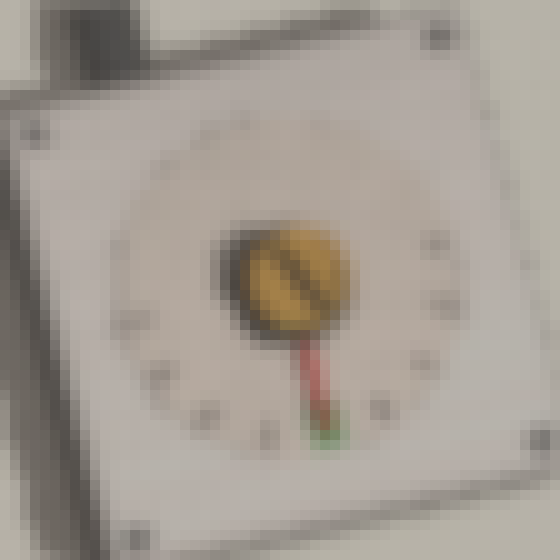

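View pics/n20.png

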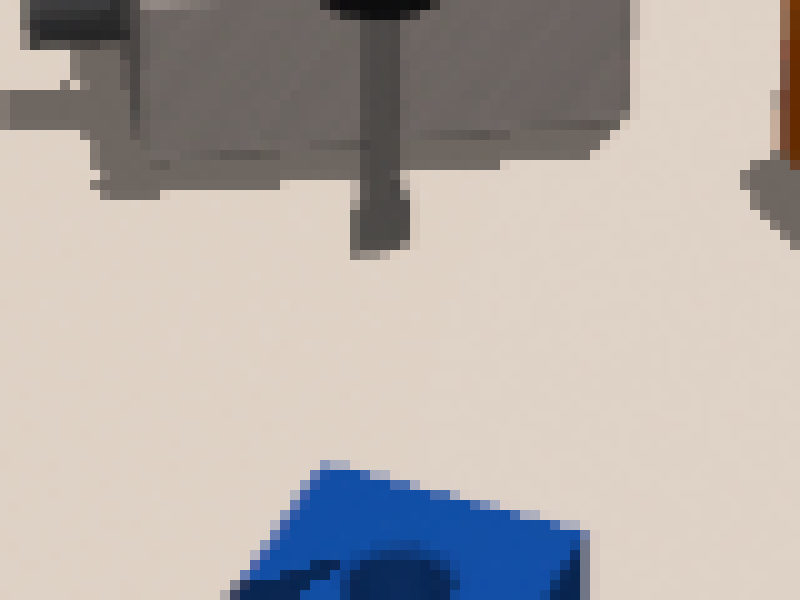

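The top view now shows the pointer centred on green: about 194.5° against 194.8°. Next I'll return the driver to its stand.

servo_tool:
  plan:
    - [0.4, -1.25, 0, 0]
    - [0.4, -1.25, 0, 0]
    - [0, 0, 1.0, 0]
    - [0, 0, 1.0, 0]
    - [0, 0, 0, 0]

```text
time_s: 17.45
tool_pos: [0.509, 0.1414, 0.2447]
orientation: [[0.87, 0.493, -0.002], [0.493, -0.87, -0.002], [-0.003, 0.001, -1.0]]
force: [0.4, -0.5, -1.5]
finger_gap: 0.272
```

```bash
python3 -c "
from h import *
to(.508,.147,.21)
b=look('n21.png',230,205,80,60)
h=[(np.round(w(b,m['at']),4),round(m['p'],2)) for m in models.mark_of(b,'stand_mouth')+models.mark_of(b,'driver_tip')];print(h)
for y in(.145,.15):print(proj(b,[.508,y,.085]))
"
```

```text
pos [0.509  0.1414 0.2447] yaw_y -60.48 d_tool cm [ 0.2  -0.54  3.47] F [ 0.4 -0.5 -1.5] T [ 0.002  0.039 -0.002] q6 158.1 t 17.45 gap 0.272 tilt [-0.0024 -0.002  -1.    ]
[(array([0.5092, 0.147 , 0.0841]), 0.68), (array([0.5078, 0.1408, 0.1414]), 0.56), (array([0.5109, 0.1394, 0.1447]), 0.19)]
(np.float64(269.64420141941446), np.float64(247.31079733575126))
(np.float64(269.4511598196576), np.float64(248.64061471160898))
```

View pics/n21.png

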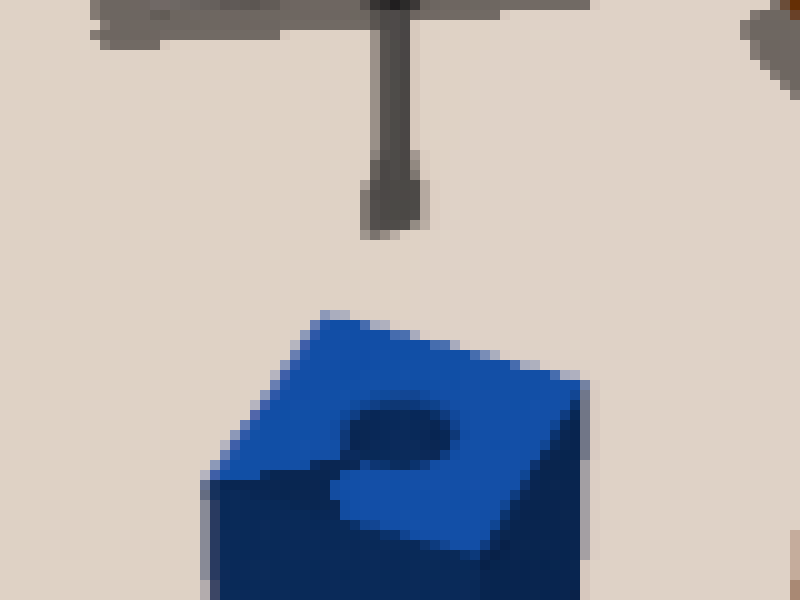

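servo_tool:
  plan:
    - [0.1, -0.62, 0, 0]
    - [0, 0, 0, 0]
    - [0, 0, 1.5, 0]
    - [0, 0, 1.5, 0]
    - [0, 0, 0, 0]

```text
time_s: 18.02
tool_pos: [0.5094, 0.1475, 0.2184]
orientation: [[0.871, 0.491, 0.005], [0.491, -0.871, -0.001], [0.004, 0.003, -1.0]]
force: [-1.6, -0.9, -1.1]
finger_gap: 0.274
```

```bash
python3 -c "
from h import *
to(.508,.147,.115)
b=look('n22.png',230,205,80,60)
"
```

```text
pos [0.5094 0.1475 0.2184] yaw_y -60.58 d_tool cm [-0.19 -0.06 10.34] F [-1.6 -0.9 -1.1] T [-0.04   0.029  0.02 ] q6 158.9 t 18.0167 gap 0.274 tilt [ 0.0049 -0.001  -1.    ]
```

View pics/n22.png

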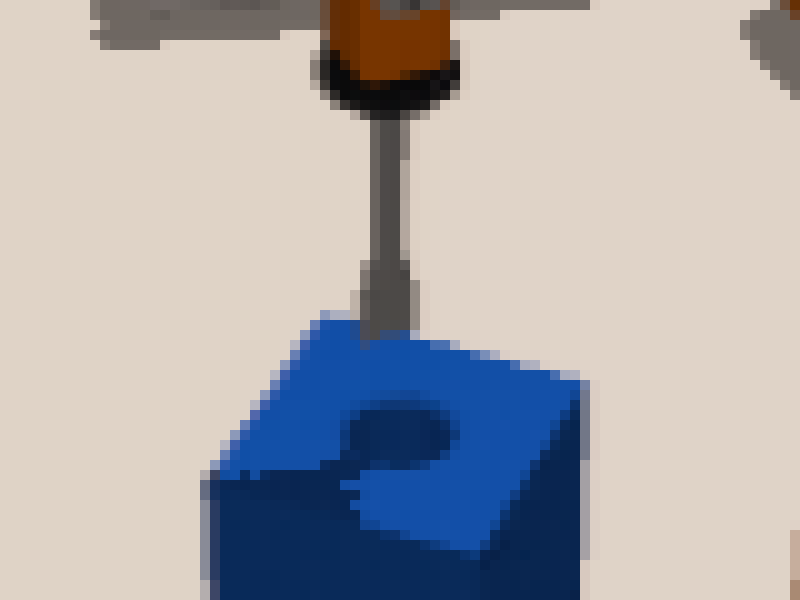

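servo_tool:
  plan:
    - [-0.43, -0.25, 0, 0]
    - [0, 0, 0, 0]
    - [0, 0, 1.2, 0]
    - [0, 0, 1.0, 0]
    - [0, 0, 0, 0]

```text
time_s: 18.48
tool_pos: [0.5064, 0.148, 0.2012]
orientation: [[0.871, 0.491, 0.012], [0.491, -0.871, 0.0], [0.01, 0.006, -1.0]]
force: [-0.5, 1.1, -1.9]
finger_gap: 0.275
```

```bash
python3 -c "
from h import *
to(.506,.147,.115)
b=look('n23.png',230,205,80,60)
print(proj(b,[.508,.147,.085]),proj(b,[.508,.147,.095]))
"
```

```text
pos [0.5064 0.148  0.2012] yaw_y -60.57 d_tool cm [-0.17  0.02  8.62] F [-0.5  1.1 -1.9] T [-0.002  0.043  0.001] q6 159.0 t 18.4833 gap 0.275 tilt [ 0.0117  0.     -0.9999]
(np.float64(269.5671495831618), np.float64(247.84158899319536)) (np.float64(269.55792850875173), np.float64(244.60433936160274))
```

View pics/n23.png

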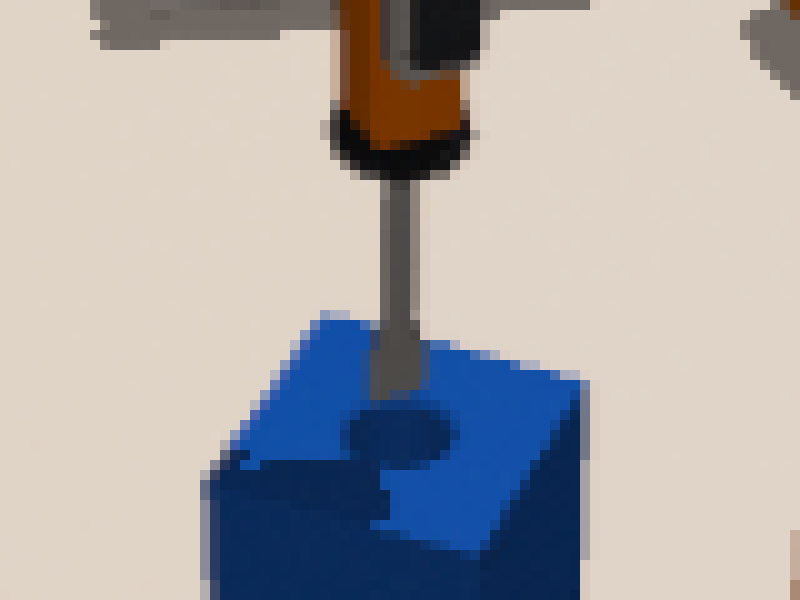

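servo_tool:
  plan:
    - [-0.12, -0.07, 1.0, 0]
    - [-0.12, -0.07, 1.0, 0]
    - [-0.1, -0.06, 1.0, 0]

```text
time_s: 18.78
tool_pos: [0.5053, 0.1485, 0.1742]
orientation: [[0.871, 0.491, 0.018], [0.491, -0.871, 0.001], [0.016, 0.008, -1.0]]
force: [0.7, 0.1, -1.0]
finger_gap: 0.279
```

```bash
python3 -c "
from h import *
to(.506,.147,.115)
b=look('n24.png',230,205,80,60)
"
```

```text
pos [0.5053 0.1485 0.1742] yaw_y -60.58 d_tool cm [-0.11  0.11  5.92] F [ 0.7  0.1 -1. ] T [ 0.004 -0.006  0.004] q6 159.0 t 18.7833 gap 0.279 tilt [ 1.790e-02  9.000e-04 -9.998e-01]
```

View pics/n24.png

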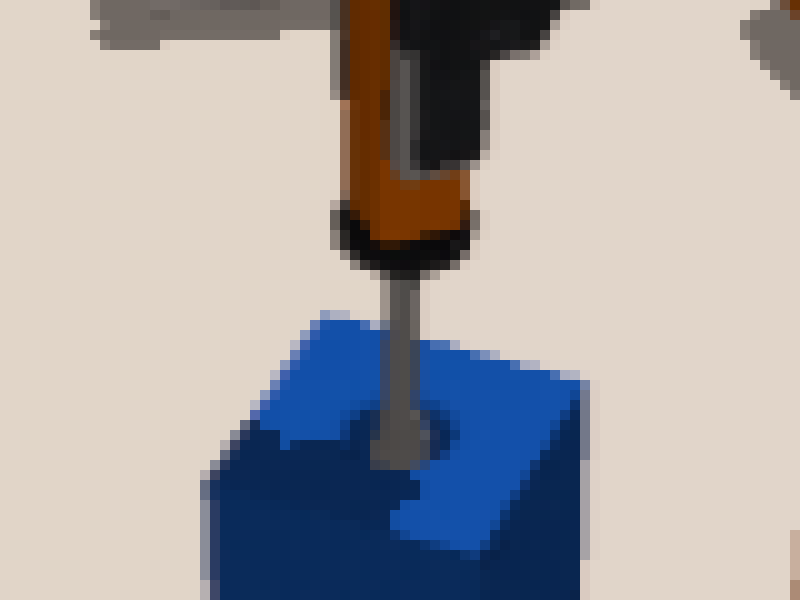

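servo_tool:
  plan:
    - [-0.1, 0, 1.0, 0]
    - [-0.1, 0, 1.0, 0]

```text
time_s: 19.0
tool_pos: [0.5034, 0.1475, 0.1529]
orientation: [[0.871, 0.491, 0.017], [0.491, -0.871, 0.001], [0.015, 0.008, -1.0]]
force: [-0.1, 0.6, -1.8]
finger_gap: 0.275
```

servo_tool:
  plan:
    - [-0.1, 0, 1.0, 0]
    - [-0.1, 0, 1.0, 0]

```text
time_s: 19.17
tool_pos: [0.5024, 0.1466, 0.1323]
orientation: [[0.871, 0.491, 0.018], [0.491, -0.871, 0.001], [0.016, 0.008, -1.0]]
force: [0.4, 0.8, -0.9]
finger_gap: 0.274
```

```bash
python3 -c "
from h import *
to(.506,.147,.115)
b=look('n25.png',230,205,80,60)
"
```

```text
pos [0.5024 0.1466 0.1323] yaw_y -60.57 d_tool cm [0.31 0.13 1.74] F [ 0.4  0.8 -0.9] T [-0.018  0.061  0.   ] q6 158.9 t 19.1667 gap 0.274 tilt [ 0.018   0.001  -0.9998]
```

View pics/n25.png

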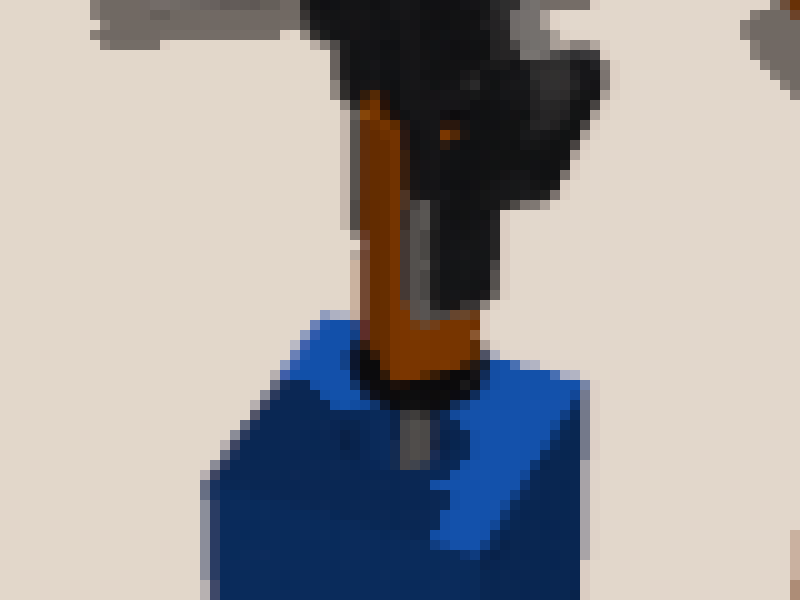

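servo_tool:
  plan:
    - [0.2, 0.12, 0.6, 0]
    - [0.05, 0, 0.6, 0]

```text
time_s: 19.38
tool_pos: [0.5045, 0.1465, 0.1184]
orientation: [[0.871, 0.491, 0.016], [0.491, -0.871, 0.001], [0.014, 0.007, -1.0]]
force: [-0.1, 0.2, -0.8]
finger_gap: 0.274
```

servo_tool:
  plan:
    - [0, 0, 0.3, 0]
    - [0, 0, 0.2, 0]

```text
time_s: 19.55
tool_pos: [0.5058, 0.147, 0.1142]
orientation: [[0.871, 0.491, 0.018], [0.491, -0.871, 0.002], [0.016, 0.007, -1.0]]
force: [-5.9, -0.2, 32.1]
finger_gap: 0.276
```

```bash
python3 -c "
from h import *
to(.506,.147,.115)
b=look('n26.png',230,205,80,60)
"
```

```text
pos [0.5058 0.147  0.1142] yaw_y -60.57 d_tool cm [ 0.02  0.01 -0.08] F [-5.9 -0.2 32.1] T [ 0.482  1.964 -0.017] q6 158.8 t 19.55 gap 0.276 tilt [ 0.0176  0.0017 -0.9998]
```

View pics/n26.png

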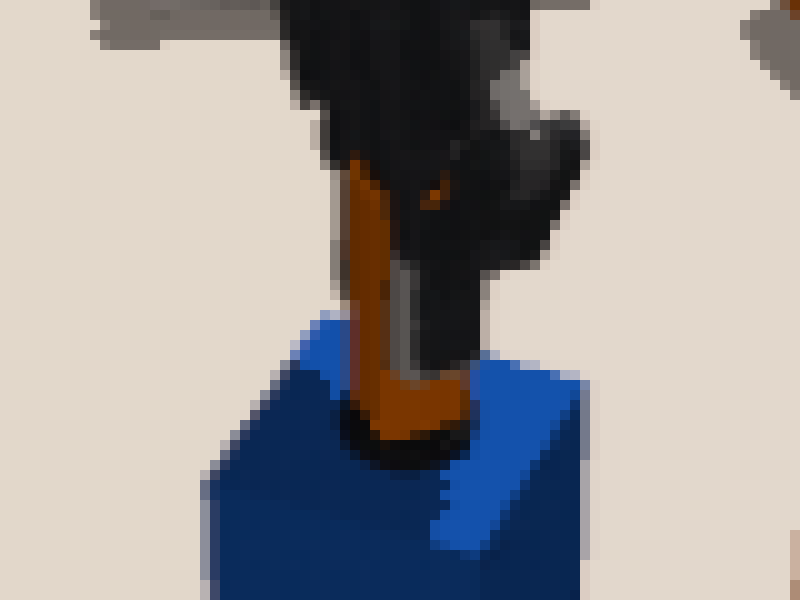

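servo_tool:
  plan:
    - [0, 0, -0.1, 0]
    - [0, 0, 0, 0]

```text
time_s: 19.77
tool_pos: [0.5065, 0.1473, 0.1164]
orientation: [[0.871, 0.492, 0.02], [0.492, -0.871, 0.002], [0.018, 0.008, -1.0]]
force: [0.2, 0.2, -1.0]
finger_gap: 0.277
```

servo_tool:
  plan:
    - [0, 0, 0, 0]
    - [0, 0, 0, 0]
    - [0, 0, 0, 0]
    - [0, 0, 0, 0]
    - [0, 0, 0, 0]
  grip: 6

```text
time_s: 20.18
tool_pos: [0.5072, 0.1473, 0.1165]
orientation: [[0.871, 0.492, 0.021], [0.492, -0.871, 0.002], [0.019, 0.008, -1.0]]
force: [0.3, 0.4, 0.2]
finger_gap: 0.703
```

```bash
python3 -c "
from h import *
to(.506,.147,.115)
b=look('n27.png',230,205,80,60)
"
```

```text
pos [0.5072 0.1473 0.1165] yaw_y -60.56 d_tool cm [-0.12 -0.03  0.15] F [0.3 0.4 0.2] T [-0.008  0.03   0.003] q6 158.8 t 20.1833 gap 0.703 tilt [ 0.0205  0.0021 -0.9998]
```

View pics/n27.png

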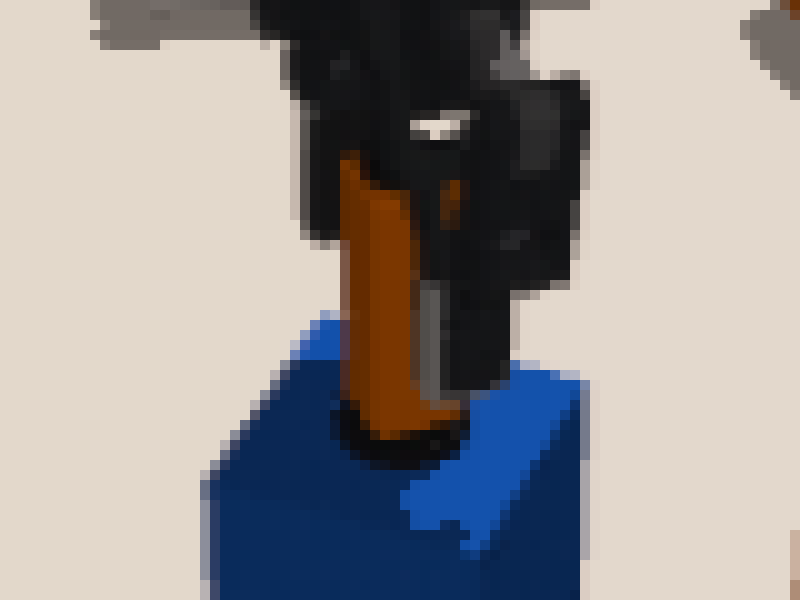

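Released: the collar is on the stand and the fingers are clear of the handle. I'll rise and back away.

servo_tool:
  plan:
    - [0, 0, -1.5, 0]
    - [0, 0, -2.5, 0]
    - [0, 0, -3.0, 0]
    - [0, 0, -3.0, 0]
    - [0, 0, -3.0, 0]

```text
time_s: 20.65
tool_pos: [0.4996, 0.1462, 0.244]
orientation: [[0.871, 0.491, 0.006], [0.491, -0.871, -0.0], [0.005, 0.003, -1.0]]
force: [1.2, 0.4, -0.0]
finger_gap: 0.704
```

servo_tool:
  plan:
    - [0, -3.5, -1, 0]
    - [0, -3.5, -1, 0]
    - [0, -3.5, 0, 0]
    - [0, -3.5, 0, 0]
    - [0, 0, 0, 0]

```text
time_s: 21.07
tool_pos: [0.4331, 0.2718, 0.2723]
orientation: [[0.874, 0.485, 0.019], [0.485, -0.874, 0.004], [0.018, 0.006, -1.0]]
force: [0.3, 0.2, 0.3]
finger_gap: 0.704
```

```bash
python3 -c "
from h import *
to(.506,.147,.115)
b=optics.read_camera('side');c=optics.read_camera('top');save(b['image'],'end_s.png');save(c['image'],'end_t.png');ptr2(b,(.066,.067))
save(np.hstack([cv2.resize(c['image'][177:233,194:250],(400,400)),cv2.resize(c['image'][162:218,317:373],(400,400))]),'end_c.png')
print([(t,[(np.round(w(b,m['at']),3),round(m['p'],2)) for m in models.mark_of(b,t)[:1]]) for t in('driver_handle','stand_mouth')])
"
```

```text
pos [0.4331 0.2718 0.2723] yaw_y -60.97 d_tool cm [ 0.03 14.36 15.81] F [0.3 0.2 0.3] T [-0.001  0.031 -0.001] q6 175.0 t 21.0667 gap 0.704 tilt [ 0.0189  0.0037 -0.9998]
cols 271 279 [172.73 172.78 172.52 172.49 172.49 172.17 172.   172.   172.  ]
0.066 [ 0.113 -0.01 ] [[270.8, 172.7], [279.8, 172.0]]
0.067 [0.165 0.04 ] [[270.9, 172.6], [279.9, 172.1]]
[('driver_handle', [(array([0.505, 0.146, 0.127]), 0.7)]), ('stand_mouth', [(array([0.514, 0.145, 0.085]), 0.84)])]
```

View pics/end_s.png

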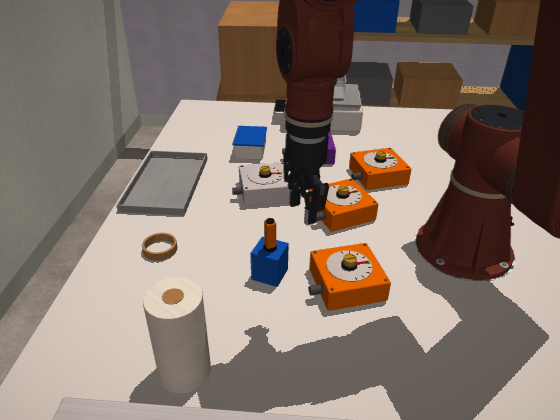

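View pics/end_c.png

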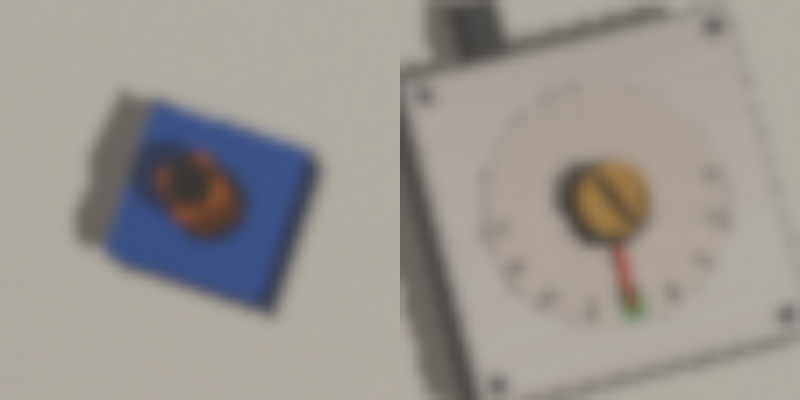

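The driver stands upright in the stand at side pixel (270,235). The pointer is on the green mark at top pixel (349,204). The arm is clear and the bystanders have not moved.

```bash
python3 -c "
from h import *
print(close_job())"
```

```text
the job is handed in; nothing more can be done
None
```

The thermostat's red pointer is on the green mark, and the screwdriver is back upright in its stand, blade down and released. One push went over 25 N: seating the collar on the stand briefly read 32 N.

- **Engaging and turning:** I felt the blade in at about 5–8 N and turned the adjuster clockwise, using only the screwdriver. The first pass ended about 0.05 rad short of the middle of the mark, so I went back in and turned it about 3° more.
- **Pointer check:** The last top view puts the pointer about 194.5° against the green mark's 194.8°. The side view gives −0.01 to +0.04 rad, and the mark is ±0.1 rad wide.
- **Other checks:** The driver's collar rests on the stand, the gripper is clear at about zero force, and the bystanders in the last side picture look unmoved. The job was handed in at about 21 s of the 72 s allowed.
- **Forces:** On the adjuster, the highest reading was 20.7 N, when the blade met the slot floor on the second entry. That is below 25 N, but I only read the force at the end of each move. If the 25 N limit covers the whole job and not just the adjuster, the 32 N on the stand breaks it.

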